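Turn the tile turret home and hang a test tile on its empty sprung hook

TASK

The hanging turret has one empty hook. First push the turret round by its upright wooden peg (push it, do not grip it), counter-clockwise seen from above, gently until it is fully home against its stop; then take the test tile with the eye out of the drying rack, hang it by its eye on the empty hook and press it down until it snaps under the spring catch and sits at the bottom of the hook, and let go. Never push on the turret or the tile with more than 25 N, and leave everything else where it is, with the turret still home.

Things in the scene. Friction and masses are not known exactly. Their poses are not given: they have to be found in the camera images.
- stand: Fixed round steel foot of the turret, 190 mm across; origin on the table, on the turret's vertical axis, z up. Its -x axis points to the loading side, where the empty hook faces when the turret is home.
- disc_top (a point): On the axis, centre of the top face of the turret's aluminium disc (176 mm diameter), 172 mm above the table; a hub cap 36 mm across stands on it to 190 mm. Five hook arms 72 degrees apart reach 165 mm from the axis. Four hooks already carry tiles like the loose one (fixed on, tops 226 mm above the table); one is empty.
- turret (a joint): Turning angle of the turret in rad, growing counter-clockwise from above. 0 is home, against a hard rubber-faced stop; it starts between -1.8 and -0.8. Stiff: drags with 0.25 Nm everywhere (about 3.5 N at the peg) and stays where it is left. 25 N at the peg squeezes the stop by less than 1 mm.
- peg_top (a point): Centre of the top end of the turret's upright wooden turning peg: 14 mm diameter, standing from 172 to 232 mm above the table, 75 mm from the axis, 36 degrees counter-clockwise of the empty hook. Push it slowly sideways with the shut fingertips, from its clockwise side, along a circle about the stand's axis.
- hook_seat (a point): Where the centre of the tile's eye bar lies when fully home on the empty hook: 147 mm from the axis, 176 mm above the table. -x points outward along the arm, z up, and both turn with the hook. The arm under it is 10 mm wide, 8 mm high, top 6 mm below this point. The arm is sprung: it gives down about 1.7 mm per N, at most 30 mm, taking this point with it, and comes back on letting go.
- hook_tip (a point): Top end of the empty hook's upturned tip, an 8 mm round bar, 24 mm above hook_seat and 14 mm outward of it. The tip's inner face is 6 mm outward of hook_seat; its top 8 mm lean outward. On the other side of the seat stands a block 14 mm wide, its face 10 mm inward of hook_seat, its top 16 mm above it.
- catch_ball (a point): Centre of the sprung brass ball, 10 mm diameter, in that block: 8 mm above hook_seat, 8.5 mm inward, so it reaches to 3.5 mm inward of hook_seat. The bar must be pushed down past it (roughly 8 to 12 N, far more than the weight of the tile; the arm sinks meanwhile); it then springs out over the bar.
- tile_center (a point): Centre (half-way up) of the loose test tile with the eye, the only tile in the rack that has an eye: unglazed white, 150 mm high, 60 mm wide along its y axis, 7 mm thick along x, z up, about 160 g. From the bottom: a plate 45 mm high; the eye, a window 34 mm wide and 50 mm high, between two 13 mm legs; the eye bar; and a grip tab 30 mm wide and 7 mm thick to the top. Same from both faces.
- tile_bar (a point): Middle of the tile's eye bar, the round bar of 12 mm diameter along the tile's y axis that forms the top of the eye, 101 mm above the tile's bottom; the legs beside it end 3 mm above its centre.
- tile_tab (a point): Grasp point on the tab of the tile, 131 mm above its bottom, 19 mm below its top, 30 mm above the bar's centre; the tab is gripped across its 30 mm width (the tile's y axis).
- rack: Wooden drying rack, fixed, 190 by 90 mm; origin at the centre of its underside. Three slots across it, 60 mm apart along its x axis, 10 mm wide, floor 10 mm and rails 32 mm above the table; the tiles stand in them with their width along the rack's y axis, in any order.
- plain_tile: Bystander: plain tile 60 x 7 x 110 mm without an eye, standing in the rack; origin at its underside.
- arch_tile: Bystander: terracotta tile with round top, 60 x 7 x 105 mm, without an eye, standing in the rack; origin at its underside.
- mug_a: Bystander: white mug, 82 mm across, 95 mm high; origin at its underside.
- mug_b: Bystander: white mug, 82 mm across, 95 mm high; origin at its underside.
- bowl: Bystander: white bowl, 130 mm across, 60 mm high; origin at its underside.
- glaze_jar: Bystander: jar, 72 mm across, 100 mm high; origin at its underside.
- brush: Bystander: brush lying on the table.
There are look-alikes about, which are no part of the job. What is shaped like the part that bears tile_center but blue or orange is not meant.

How it is judged:
On the way, in this order (a step that is already met when the one before it is completed fails the run):
1. the turret is turned home against its stop while the tile still stands in the rack (value of joint turret above -0.01 rad and distance of tile_center from where it was at the start of the episode below 0.03 m), for 0.3 s.
2. the tile hangs snapped in at the bottom of the empty hook (z of tile_bar in the frame of hook_seat between -0.006 and 0.005 m and x of tile_bar in the frame of hook_seat between -0.006 and 0.008 m and y of tile_bar in the frame of hook_seat between -0.015 and 0.015 m), for 0.2 s.
At the end, for the whole second after the job is handed in: Turret home (first within 0.010 rad of its stop, at the end within 0.03) and at rest; the eyed tile hangs released and still on the empty hook, its bar under the catch: within 5 mm above and 6 mm below the seat, 6 mm outward, 8 mm inward, 15 mm sideways; upright within 0.2 rad (all of step 2 and value of joint turret above -0.03 rad and angle between tile_center's own z axis and vertical below 0.2 rad and angular speed of tile below 0.3 rad/s and linear speed of tile below 0.03 m/s and velocity of joint turret below 0.05 rad/s); the robot touches nothing.
It fails at once if robot pushes on the turret with more than 25 N (contact force between any of the fingers, the arm and stand above 25 N).
It fails at once if the tile is pressed on the turret with more than 25 N (contact force between tile and stand above 25 N).
It fails at once if a bystander is moved more than 30 mm (distance of any of plain_tile, arch_tile, mug_a, mug_b, bowl, glaze_jar, brush from where it was at the start of the episode above 0.03 m).
It also fails if it takes over 72 s, if anything falls off the work surface, if the arm or the gripper's body presses on something with over 40 N, if the wrist force passes 120 N, or if a joint passes its speed limit or range.

ROBOT

A 6-joint arm with a two-finger parallel gripper is mounted at the origin on the work surface. World frame = base frame: x ahead of the robot, y to its left, z up, the work surface at z = 0. Lengths are in m, angles in rad, forces in N, time in s.
With the tool pointing down it reaches from about 0.225 to 0.875 m from the base axis. Payload 3.4 kg.
Tool frame: the origin (TCP) lies at the very end of the fingers, on their centre line; the grasp point (between the pads) lies 19 mm behind it; z points along the fingers, y is the direction in which the jaws open and shut (so a half turn about z gives the same grasp; the last joint's range is limited). The gripper opens to 85 mm and grips with 20 to 120 N. Pads are 22 mm wide; open, the fingers measure 114 mm over their backs; the gripper's body (76 mm by 85 mm) begins 54 mm behind the grasp point. The pads swing forward as they close: fully open they stand 13 mm farther back than shut.
Start: joints at [-1.343, 0.276, 1.505, -0, 1.361, -0.121], TCP at [0.197, -0.54, 0.196] pointing down, gripper open.
Joint ranges: [-2.89, 2.89], [-0.75, 2.08], [0.22, 2.7], [-1.18, 4.32], [0.11, 2.71], [-2.7, 2.7]. Speed limits (rad/s): [2.57, 2.57, 3.14, 3.14, 3.14, 3.14].

INTERFACE

Orientations are given as a unit quaternion [w, x, y, z].
In Python, from rig import get_state, get_image, camera_model, sign_off gives the robot as it stands. The module is installed in compiled form; this text tells all that it offers.
- The arm moves only by the tool drive_tool, never from a script. Its argument "motion" is text: rows parted by semicolons, each of 7 numbers parted by spaces: the turn, a rotation vector about the tool's x, y, z in degrees, then the shift along the tool's x, y, z in m, then the opening in per cent of the stroke, from 0 (shut) to 100 (fully open). In form: wx wy wz tx ty tz hand; .... A call has 1 to 12 rows; each row shifts and turns the pose as measured when the row begins, along the tool's axes as they then stand; what a row does not reach is not made up. A row lasts 1/8 s, in which the tool goes at most 62.5 mm and 10.7 degrees, less where a joint would pass 70% of its speed; a pose out of reach is approached as far as the arm can. A call is refused whole if a number of a shift passes 0.0625 or a number of a turn 10.7, either way. A call with a gripper value outside its range is refused whole. The fingers move at their own pace and stop on an object; "newtons" is the grip in N (left out, the last holds). Time passes only in rows, so rows that do not move let the fingers close. It gives the time, the measured TCP pose, the force and the opening at its end, in the units of the state.
- get_state(): the state, without advancing time (a new reading comes with each control period).
- get_image(name): name is "side" or "top" or "wrist"; returns (picture, depth): 420x560x3 uint8, red, green, blue; 420x560 float32, m along the optical axis (not along the pixel's ray), 0 where there is no reading.
- camera_model(name): a dict with "camera_matrix" (3x3 intrinsics, pixels), "cam_to_world" (4x4, takes a point from camera to world coordinates); the wrist camera has in their place "T_tool_cam" (4x4, takes a point from camera to tool coordinates, whose origin is the TCP and whose axes are the flange's). Camera axes: x right, y up, looking along -z (the intrinsics and any distortion apply to the point x, -y, -z); pixel columns grow to the right and rows downward; lengths in m; the calibration is good to about 2 mm. A picture is of the moment at which its call begins: read the wrist's pose just before it. camera_model takes no time and is no camera call.
- sign_off(): hands the job in, once; it reports no verdict.
The state is a dict: "clock": time; "qpos": joint angles; "qd": joint speeds; "effort": joint torques, N m; "position": TCP position; "ee_rot": TCP orientation; "contact_force": force on the tool from outside, world axes, zero at the start; "moment": the same for the moment, N m; "width": finger opening in m.
Only numpy, scipy, OpenCV 4.12 (cv2) and the standard library are available. Lean on these libraries where they do the work, as an engineer would, in place of code of your own. Each camera call takes 0.05 s, during which the arm holds its last target.

## Working session

There is one attempt and no reset: what is moved stays moved. The work goes in short steps, Python scripts to look and compute and a tool call to move; the robot and the scene stay as the last step left them, time stands still between calls to the robot, and variables do not carry over. Pictures are saved under pics/ and viewed, and the job is handed in when it is done.

Besides the shell and the picture viewer there is one more tool, called after "Emit:" as name(argument=value, ...) on one line, values as JSON. drive_tool: Moves the arm, as the interface text tells. Its arguments: {"type":"object","properties":{"motion":{"type":"string"},"newtons":{"type":"number"}},"required":["motion"]}

```bash
mkdir -p pics; ls
cat > h.py <<'E'
import numpy as np, cv2
from rig import get_state,get_image,camera_model,sign_off
from scipy.spatial.transform import Rotation as R
def snap(n,f):
    s=get_state(); im,d=get_image(n); cv2.imwrite('pics/'+f+'.png',im[:,:,::-1]); np.savez('pics/'+f+'.npz',im=im,d=d,pos=s['position'],rot=s['ee_rot'],name=n); return im,d
def cam(f):
    z=np.load('pics/'+f+'.npz'); n=str(z['name']); m=camera_model(n); K=np.array(m['camera_matrix'])
    if n=='wrist':
        T=np.eye(4); q=z['rot']; T[:3,:3]=R.from_quat([q[1],q[2],q[3],q[0]]).as_matrix(); T[:3,3]=z['pos']; C=T@np.array(m['T_tool_cam'])
    else: C=np.array(m['cam_to_world'])
    return z['im'],z['d'],K,C,m
def ray(f,u,v):
    im,d,K,C,m=cam(f); x=np.linalg.inv(K)@[u,v,1]; dr=C[:3,:3]@np.array([x[0],-x[1],-1]); return C[:3,3],dr
def onz(f,u,v,z):
    o,dr=ray(f,u,v); return o+dr*(z-o[2])/dr[2]
def dep(f,u,v):
    im,d,K,C,m=cam(f); o,dr=ray(f,u,v); return o+dr*d[int(v),int(u)]
def cloud(f):
    im,d,K,C,m=cam(f); h,w=d.shape; u,v=np.meshgrid(np.arange(w),np.arange(h)); x=np.stack([u,v,np.ones_like(u)],-1)@np.linalg.inv(K).T
    dr=np.stack([x[...,0],-x[...,1],-np.ones(d.shape)],-1)@C[:3,:3].T; P=C[:3,3]+dr*d[...,None]; P[d==0]=np.nan; return P
E
python3 - <<'E'
from h import *
s=get_state(); print(s)
for n in ['side','top','wrist']:
    snap(n,n+'0'); m=camera_model(n); print(n,{k:np.round(v,3) if not isinstance(v,str) else v for k,v in m.items()})
E
```

```text
pics
{'clock': 0.0, 'qpos': array([-1.34302645e+00,  2.76592158e-01,  1.50615895e+00,  5.28353474e-05,
        1.36071861e+00, -1.21016393e-01]), 'qd': array([ 0.0002071 ,  0.00010986,  0.00044925, -0.00072509, -0.00124935,
       -0.00097081]), 'effort': array([-1.97023346e-04, -4.16765535e+01, -2.45805377e+01, -2.19660228e-04,
        1.11257663e-02,  9.96276214e-06]), 'position': array([ 0.19637684, -0.5397751 ,  0.19493113]), 'ee_rot': array([-9.38573181e-04,  9.84832543e-01,  1.73504985e-01, -2.42770785e-05]), 'contact_force': array([-0.92948346,  0.36453148,  0.20286307]), 'moment': array([ 0.0277266 , -0.04562204, -0.01785459]), 'width': 0.08575550616589193}
side {'camera_matrix': array([[420.305,   0.   , 284.042],
       [  0.   , 420.305, 208.762],
       [  0.   ,   0.   ,   1.   ]]), 'cam_to_world': array([[ 1.   , -0.01 , -0.019,  0.481],
       [-0.008,  0.645, -0.765, -0.802],
       [ 0.02 ,  0.764,  0.644,  0.881],
       [ 0.   ,  0.   ,  0.   ,  1.   ]])}
top {'camera_matrix': array([[404.754,   0.   , 275.124],
       [  0.   , 404.754, 220.147],
       [  0.   ,   0.   ,   1.   ]]), 'cam_to_world': array([[ 0.013,  0.996, -0.083,  0.416],
       [-1.   ,  0.013, -0.011,  0.02 ],
       [-0.01 ,  0.083,  0.997,  1.392],
       [ 0.   ,  0.   ,  0.   ,  1.   ]])}
wrist {'camera_matrix': array([[375.436,   0.   , 278.809],
       [  0.   , 375.436, 211.602],
       [  0.   ,   0.   ,   1.   ]]), 'T_tool_cam': array([[-0.001,  0.965,  0.263,  0.066],
       [ 1.   ,  0.001,  0.   , -0.001],
       [ 0.   ,  0.263, -0.965, -0.178],
       [ 0.   ,  0.   ,  0.   ,  1.   ]])}
```

View pics/side0.png

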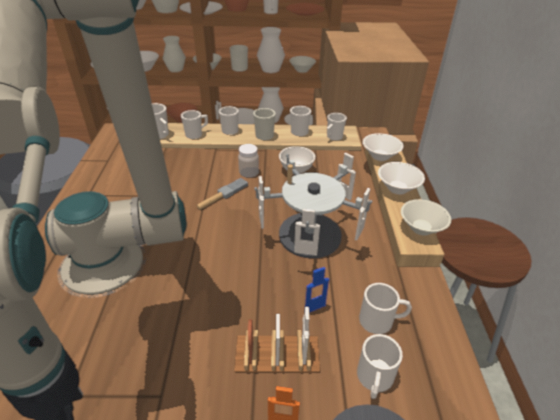

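View pics/top0.png

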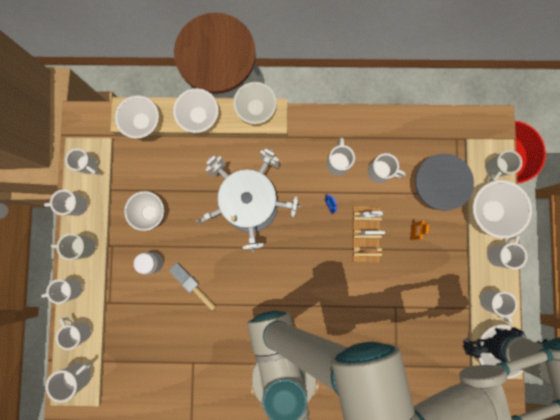

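View pics/wrist0.png

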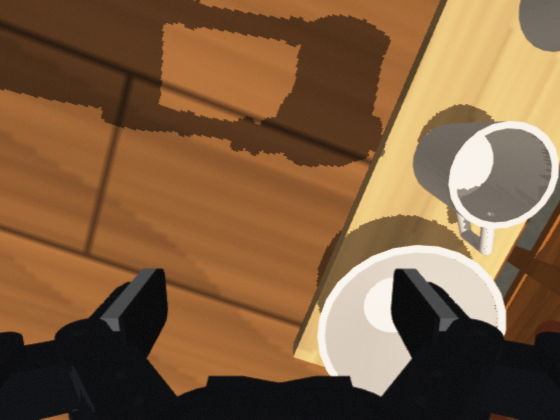

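Run:
```python
from h import *
a=cv2.imread('pics/top0.png'); 
A=cv2.resize(a[140:260,180:320],None,fx=5,fy=5,interpolation=cv2.INTER_CUBIC); cv2.imwrite('pics/topz.png',A)
B=cv2.resize(a[180:280,310:450],None,fx=5,fy=5,interpolation=cv2.INTER_CUBIC); cv2.imwrite('pics/toprack.png',B)
a=cv2.imread('pics/side0.png')
C=cv2.resize(a[140:260,240:390],None,fx=5,fy=5,interpolation=cv2.INTER_CUBIC); cv2.imwrite('pics/sidez.png',C)
D=cv2.resize(a[260:400,220:340],None,fx=4,fy=4,interpolation=cv2.INTER_CUBIC); cv2.imwrite('pics/siderack.png',D)
for n,u,v in [('top0',247,198),('top0',240,198),('top0',355,215),('side0',305,340),('side0',314,196)]:
    print(n,u,v,dep(n,u,v))
```

```text
top0 247 198 [0.58084326 0.11839836 0.19123177]
top0 240 198 [0.582937   0.14107412 0.17414635]
top0 355 215 [ 0.55103467 -0.23688791  0.01526696]
side0 305 340 [ 0.54399819 -0.30541525  0.10234464]
side0 314 196 [0.58328813 0.09301454 0.17303193]
```

View pics/topz.png

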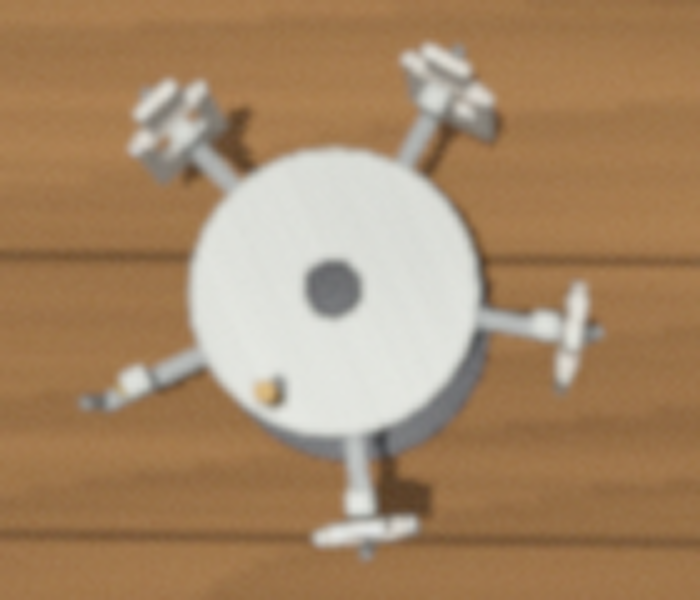

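View pics/toprack.png

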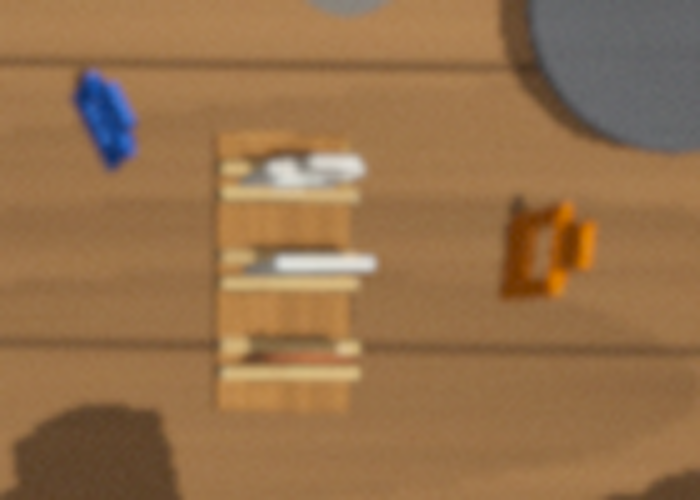

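View pics/sidez.png

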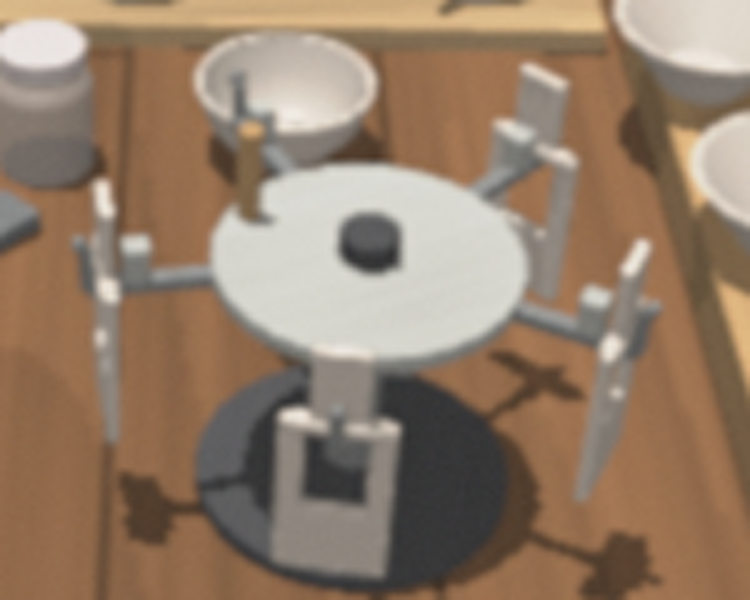

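View pics/siderack.png

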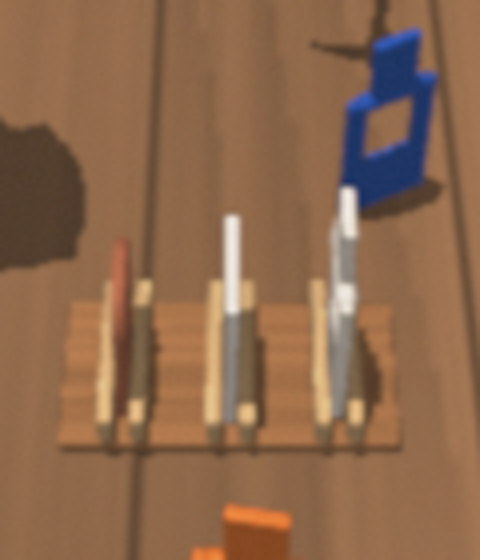

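Run:
```python
from h import *
for f,r in [('top0',(140,260,180,320)),('side0',(140,260,240,390))]:
    P=cloud(f); im=cam(f)[0]
    reg=np.zeros(P.shape[:2],bool); reg[r[0]:r[1],r[2]:r[3]]=1
    m=reg&(abs(P[...,2]-.172)<.006)&(np.hypot(P[...,0]-.581,P[...,1]-.118)<.1)
    q=P[m]; print(f,'disc n',len(q),'z',np.median(q[:,2]))
    c=max(cv2.findContours(m.astype(np.uint8),cv2.RETR_EXTERNAL,cv2.CHAIN_APPROX_NONE)[0],key=cv2.contourArea)
    (u,v),_,_=cv2.fitEllipse(c); print(' ellipse',u,v,onz(f,u,v,.172))
    m=reg&(abs(P[...,2]-.190)<.006)&(np.hypot(P[...,0]-.581,P[...,1]-.118)<.03); print(' hub',P[m].mean(0))
    h=cv2.cvtColor(im,cv2.COLOR_RGB2HSV)
    m=reg&(h[...,1]>90)&(P[...,2]>.2)&(np.hypot(P[...,0]-.581,P[...,1]-.118)<.1); print(' peg',m.sum(),P[m].mean(0),P[m].max(0))
    if m.sum(): 
        v,u=np.nonzero(m); print('  px',u.mean(),v.mean(),u.min(),u.max(),v.min(),v.max())
    # tall rack tile
    m=(P[...,2]>.125)&(abs(P[...,0]-.546)<.03)&(abs(P[...,1]+.28)<.06); print(' tab n',m.sum(),P[m].mean(0),P[m].min(0),P[m].max(0))
    m=(P[...,2]>.20)&(np.hypot(P[...,0]-.581,P[...,1]-.118)<.2)
    # foot / hook tip pts
print(onz('top0',233.4,218,.232), onz('side0',290,165.5,.232))
print('hooktip', onz('top0',198,220,.2), onz('side0',287.5,155,.2))
```

```text
top0 disc n 2469 z 0.17200670878014246
 ellipse 247.052734375 198.59263610839844 [0.58167344 0.11978334 0.172     ]
 hub [0.58251614 0.12075048 0.18959472]
 peg 9 [0.51680558 0.1534896  0.23063706] [0.51997176 0.1574954  0.23494419]
  px 233.33333333333334 218.0 232 235 217 219
 tab n 33 [ 0.54457534 -0.27371549  0.15243887] [ 0.54241845 -0.29021777  0.13357878] [ 0.54814438 -0.2613079   0.16562461]
side0 disc n 1866 z 0.17104222010061704
 ellipse 313.7431640625 191.98623657226562 [0.58384633 0.11212717 0.172     ]
 hub [0.58398126 0.11705104 0.18856107]
 peg 42 [0.51649174 0.15030415 0.217142  ] [0.52371331 0.15515198 0.23312906]
  px 289.5238095238095 170.23809523809524 288 292 165 175
 tab n 89 [ 0.54621449 -0.28270893  0.14917237] [ 0.54327841 -0.293811    0.12528481] [ 0.55048624 -0.26337306  0.16267153]
[0.51669    0.15314273 0.232     ] [0.51740009 0.15163494 0.232     ]
hooktip [0.51221415 0.261654   0.2       ] [0.51284103 0.25357185 0.2       ]
```

Emit:
drive_tool(motion="0 0 -10.7 0 0 -0.03 0; 0 0 -10.7 0 0 -0.03 0; 0 0 -10.7 0 0 -0.03 0; 0 0 -10.7 0 0 -0.03 0; 0 0 0 0 0 0 0", newtons=40)

```text
clock: 0.78
position: [0.1962, -0.5388, 0.3157]
ee_rot: [-0.003, 0.852, 0.524, 0.001]
contact_force: [-0.1, -0.2, 0.3]
width: 0.0004
```

```bash
cat >> h.py <<'E'
def to(p,psi=None):
    "tool-frame shift to world p, yaw change (tool z deg), tilt"
    s=get_state(); q=s['ee_rot']; M=R.from_quat([q[1],q[2],q[3],q[0]]).as_matrix()
    d=M.T@(np.array(p)-s['position']); cur=np.degrees(np.arctan2(M[1,0],M[0,0]))
    out='clock %.2f pos %s yaw %.2f zaxis %s F %s w %.4f shift %s'%(s['clock'],np.round(s['position'],4),cur,np.round(M[:,2],4),np.round(s['contact_force'],2),s['width'],np.round(d,4))
    if psi is not None:
        Md=np.array([[np.cos(np.radians(psi)),np.sin(np.radians(psi)),0],[np.sin(np.radians(psi)),-np.cos(np.radians(psi)),0],[0,0,-1]])
        out+=' rotvec %s'%np.round(np.degrees(R.from_matrix(M.T@Md).as_rotvec()),2)
    print(out); return d
E
python3 -c "
from h import *
to([.533,.183,.3],62.7)"
```

```text
clock 0.78 pos [ 0.1962 -0.5388  0.3157] yaw 63.20 zaxis [-0.0016  0.0072 -1.    ] F [-0.05 -0.15  0.31] w 0.0004 shift [ 0.7961 -0.0247  0.0203] rotvec [-0.27 -0.33  0.5 ]
```

Emit:
drive_tool(motion="0 0 0 0.05 -0.002 0 0;0 0 0 0.058 -0.002 0 0;0 0 0 0.058 -0.002 0 0;0 0 0 0.058 -0.002 0 0;0 0 0 0.058 -0.002 0 0;0 0 0 0.058 -0.002 0 0;0 0 0 0.058 -0.002 0 0;0 0 0 0.058 -0.002 0 0;0 0 0 0.058 -0.002 0 0;0 0 0 0.058 -0.002 0 0;0 0 0 0.05 -0.002 0 0;0 0 0 0 0 0 0")

```text
clock: 2.28
position: [0.4667, 0.0433, 0.3029]
ee_rot: [-0.016, 0.861, 0.509, -0.002]
contact_force: [-0.3, -0.5, -0.0]
width: -0.0001
```

```bash
python3 -c "
from h import *
to([.533,.183,.3],62.7)
snap('wrist','w1')"
```

```text
clock 2.27 pos [0.4667 0.0433 0.3029] yaw 61.20 zaxis [-0.0201  0.0248 -0.9995] F [-0.29 -0.54 -0.03] w -0.0001 shift [ 0.1543 -0.0091  0.005 ] rotvec [-1.69 -0.71 -1.49]
```

View pics/w1.png

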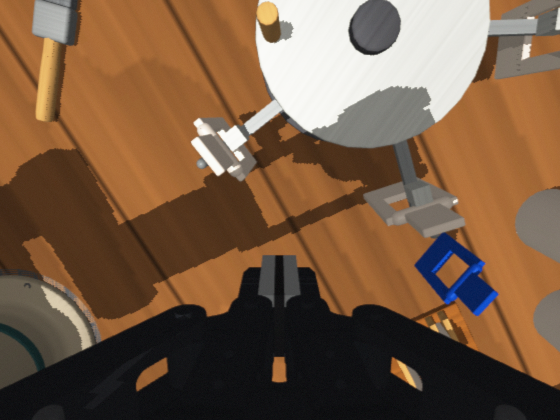

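```bash
python3 -c "
from h import *
print(onz('w1',267,13,.232),dep('w1',267,13)); print(onz('w1',375,23,.19),dep('w1',375,23))
P=cloud('w1');
for v in (258,262,270,285,300): print(v,[np.round(P[v,u],3).tolist() for u in (262,272,288,298)])
"
```

```text
[0.51777926 0.15683975 0.232     ] [0.5177968  0.15690573 0.23172135]
[0.58379758 0.12398166 0.19      ] [0.58342347 0.12386177 0.19133397]
258 [[0.467, 0.056, 0.346], [0.471, 0.054, 0.347], [0.476, 0.051, 0.346], [0.42, -0.075, -0.001]]
262 [[0.467, 0.056, 0.35], [0.47, 0.054, 0.349], [0.476, 0.051, 0.349], [0.418, -0.079, 0.0]]
270 [[0.468, 0.056, 0.358], [0.471, 0.054, 0.357], [0.476, 0.051, 0.357], [0.477, 0.046, 0.349]]
285 [[0.468, 0.055, 0.369], [0.471, 0.053, 0.368], [0.476, 0.051, 0.37], [0.479, 0.049, 0.369]]
300 [[0.469, 0.055, 0.381], [0.471, 0.052, 0.376], [0.476, 0.051, 0.38], [0.48, 0.052, 0.384]]
```

Emit:
drive_tool(motion="-1.7 -0.7 -1.5 0.05 -0.003 0 0;0 0 0 0.052 -0.003 0 0;0 0 0 0.052 -0.003 0 0;0 0 0 0 0 0 0")

```text
clock: 2.82
position: [0.5303, 0.1773, 0.2991]
ee_rot: [0.002, 0.858, 0.513, -0.005]
contact_force: [-0.9, -1.7, 0.0]
width: 0.0002
```

```bash
python3 -c "
from h import *
to([.533,.183,.195],62.7)
snap('wrist','w2')"
```

```text
clock 2.83 pos [0.5303 0.1773 0.2991] yaw 61.75 zaxis [-0.0061 -0.008  -0.9999] F [-0.85 -1.65  0.04] w 0.0002 shift [ 0.0073 -0.0002  0.104 ] rotvec [-0.1   0.57 -0.95]
```

View pics/w2.png

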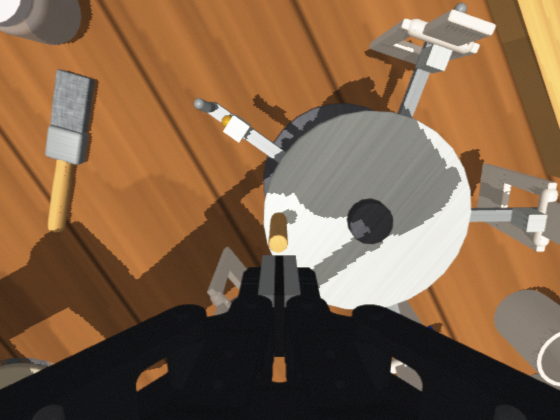

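```bash
python3 -c "
from h import *
print(onz('w2',278,242,.232),dep('w2',278,242)); print(onz('w2',371,219,.19),dep('w2',371,215))
h=onz('w2',371,219,.19)
"
```

```text
[0.51858061 0.15852017 0.232     ] [0.51852439 0.15841879 0.23168844]
[0.58546851 0.12695512 0.19      ] [0.58687027 0.12987348 0.18971442]
```

Emit:
drive_tool(motion="0 0.5 -0.9 0.010 -0.001 0.01 0;0 0 0 0 0 0.04 0;0 0 0 0 0 0.04 0;0 0 0 0 0 0.014 0;0 0 0 0 0 0 0")

```text
clock: 3.5
position: [0.5319, 0.178, 0.1919]
ee_rot: [0.001, 0.857, 0.515, -0.001]
contact_force: [-0.6, 1.2, -0.1]
width: 0.0001
```

```bash
python3 -c "
from h import *
to([.5335,.1855,.195],62.4)
snap('wrist','w3');snap('side','s3')
a=cv2.imread('pics/s3.png');cv2.imwrite('pics/s3z.png',cv2.resize(a[80:260,220:400],None,fx=3.3,fy=3.3,interpolation=cv2.INTER_CUBIC))"
```

```text
clock 3.50 pos [0.5319 0.178  0.1919] yaw 62.05 zaxis [-0.0017 -0.0025 -1.    ] F [-0.62  1.19 -0.1 ] w 0.0001 shift [ 0.0074 -0.0021 -0.0031] rotvec [-0.02  0.17 -0.35]
```

View pics/w3.png

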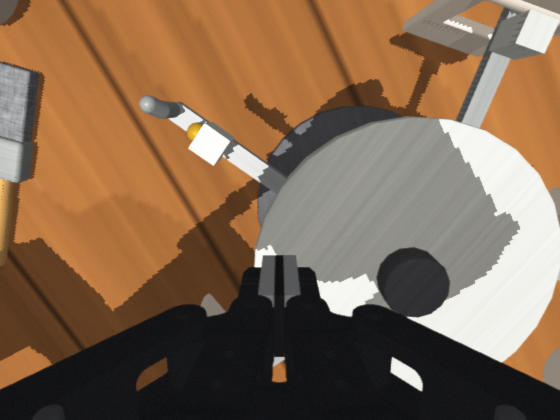

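View pics/s3z.png

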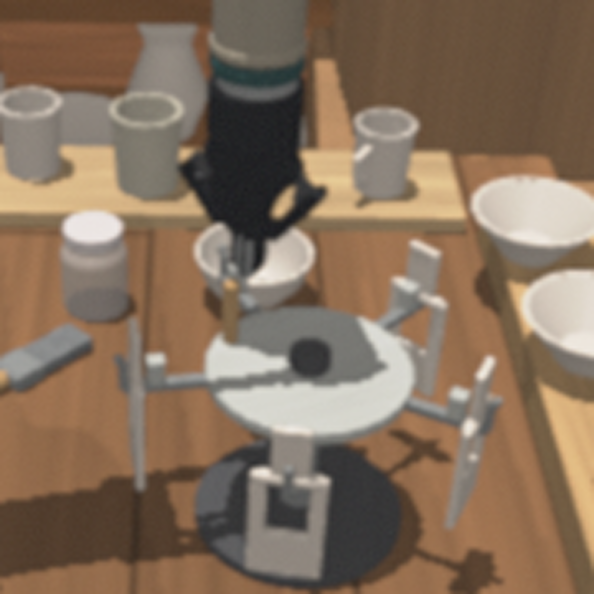

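Emit:
drive_tool(motion="0 0 0 -0.004 0 0 0;0 0 0 -0.003 0 0 0;0 0 0 -0.002 0 0 0;0 0 0 -0.002 0 0 0;0 0 -2 -0.0026 -0.0006 0 0;0 0 -3 -0.004 -0.0008 0 0;0 0 -3 -0.004 -0.0008 0 0;0 0 -3 -0.004 -0.0008 0 0")

```text
clock: 4.6
position: [0.521, 0.1561, 0.1975]
ee_rot: [0.003, 0.801, 0.598, 0.003]
contact_force: [-1.0, 0.1, 0.5]
width: -0.0002
```

```bash
cat >> h.py <<'E'
AX=np.array([.5835,.120])
def pk(dphi=3):
    s=get_state(); q=s['ee_rot']; M=R.from_quat([q[1],q[2],q[3],q[0]]).as_matrix()
    psi=np.degrees(np.arctan2(M[1,0],M[0,0])); rel=s['position'][:2]-AX
    r=np.hypot(*rel); a=np.degrees(np.arctan2(rel[1],rel[0]))%360
    phi=a+np.degrees(np.arctan2(.018,np.sqrt(r*r-.018**2)))
    F=s['contact_force']; t=np.array([-np.sin(np.radians(phi)),np.cos(np.radians(phi))])
    print('t %.2f pegphi %.2f psi+90 %.2f radial %.4f z %.4f F %s Ftan %.2f tilt %s'%(s['clock'],phi,(psi+90)%360,np.sqrt(r*r-.018**2),s['position'][2],np.round(F,2),F[:2]@t,np.round(M[:2,2],3)), 'j',np.round(s['qpos'],2))
E
python3 -c "
from h import *
pk()"
```

```text
t 4.60 pegphi 164.40 psi+90 163.48 radial 0.0699 z 0.1975 F [-0.98  0.07  0.47] Ftan 0.20 tilt [ 0.009 -0.   ] j [ 0.16  0.22  1.57 -0.    1.34  0.45]
```

```bash
python3 -c "
from h import *
pk()
snap('side','s4')
a=cv2.imread('pics/s4.png');cv2.imwrite('pics/s4z.png',cv2.resize(a[80:260,220:400],None,fx=3.3,fy=3.3,interpolation=cv2.INTER_CUBIC));pk()"
```

```text
t 4.60 pegphi 164.40 psi+90 163.48 radial 0.0699 z 0.1975 F [-0.98  0.07  0.47] Ftan 0.20 tilt [ 0.009 -0.   ] j [ 0.16  0.22  1.57 -0.    1.34  0.45]
t 4.65 pegphi 164.85 psi+90 163.53 radial 0.0700 z 0.1975 F [-0.13 -0.03  0.44] Ftan 0.06 tilt [ 0.009 -0.001] j [ 0.16  0.22  1.57 -0.    1.34  0.45]
```

View pics/s4z.png

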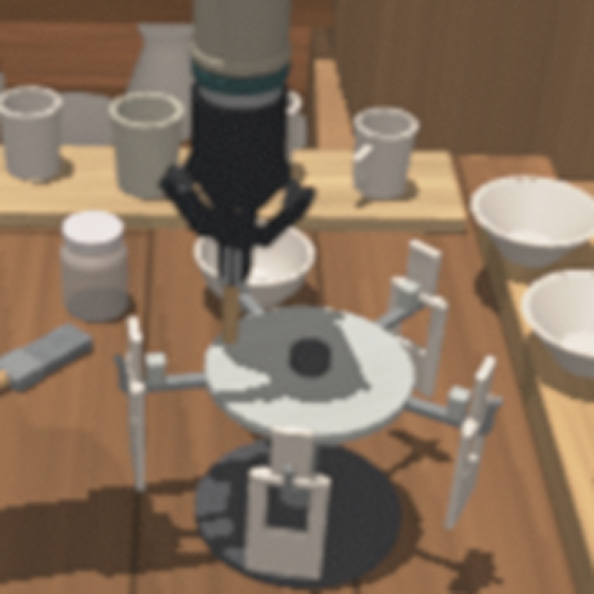

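```bash
python3 -c "
from h import *
for n in ('s3','s4'):
  P=cloud(n)
  for v in range(150,186,3): print(n,v,[(np.round(P[v,u],3).tolist()) for u in (287,290,293)])
im,d=snap('top','t4')
a=cv2.imread('pics/t4.png');cv2.imwrite('pics/t4z.png',cv2.resize(a[140:260,180:320],None,fx=5,fy=5,interpolation=cv2.INTER_CUBIC))
"
```

```text
s3 150 [[0.519, 0.519, 0.05], [0.517, 0.172, 0.269], [0.525, 0.166, 0.273]]
s3 153 [[0.519, 0.515, 0.04], [0.517, 0.177, 0.256], [0.525, 0.171, 0.26]]
s3 156 [[0.512, 0.258, 0.193], [0.517, 0.176, 0.247], [0.525, 0.171, 0.25]]
s3 159 [[0.512, 0.259, 0.182], [0.53, 0.501, 0.023], [0.526, 0.168, 0.242]]
s3 162 [[0.512, 0.256, 0.174], [0.52, 0.234, 0.188], [0.526, 0.17, 0.231]]
s3 165 [[0.512, 0.254, 0.164], [0.517, 0.154, 0.232], [0.529, 0.235, 0.177]]
s3 168 [[0.518, 0.422, 0.037], [0.517, 0.146, 0.227], [0.53, 0.235, 0.166]]
s3 171 [[0.519, 0.457, -0.0], [0.518, 0.151, 0.214], [0.529, 0.217, 0.168]]
s3 174 [[0.519, 0.441, -0.002], [0.518, 0.15, 0.205], [0.54, 0.439, -0.0]]
s3 177 [[0.519, 0.421, -0.001], [0.518, 0.149, 0.195], [0.528, 0.179, 0.174]]
s3 180 [[0.518, 0.402, -0.001], [0.519, 0.145, 0.188], [0.528, 0.172, 0.168]]
s3 183 [[0.511, 0.153, 0.171], [0.519, 0.148, 0.175], [0.528, 0.154, 0.171]]
s4 150 [[0.508, 0.146, 0.285], [0.516, 0.152, 0.281], [0.523, 0.141, 0.288]]
s4 153 [[0.508, 0.142, 0.278], [0.516, 0.149, 0.274], [0.524, 0.139, 0.28]]
s4 156 [[0.508, 0.15, 0.264], [0.516, 0.144, 0.268], [0.524, 0.145, 0.267]]
s4 159 [[0.509, 0.152, 0.253], [0.517, 0.144, 0.258], [0.525, 0.145, 0.257]]
s4 162 [[0.509, 0.15, 0.244], [0.517, 0.143, 0.249], [0.525, 0.148, 0.246]]
s4 165 [[0.512, 0.254, 0.164], [0.517, 0.146, 0.237], [0.525, 0.149, 0.235]]
s4 168 [[0.518, 0.424, 0.036], [0.517, 0.146, 0.228], [0.53, 0.229, 0.17]]
s4 171 [[0.519, 0.462, -0.004], [0.518, 0.149, 0.216], [0.529, 0.218, 0.167]]
s4 174 [[0.519, 0.435, 0.002], [0.518, 0.15, 0.204], [0.54, 0.44, -0.001]]
s4 177 [[0.518, 0.42, -0.0], [0.518, 0.149, 0.195], [0.528, 0.183, 0.171]]
s4 180 [[0.518, 0.402, -0.0], [0.519, 0.149, 0.185], [0.528, 0.17, 0.17]]
s4 183 [[0.511, 0.154, 0.171], [0.519, 0.148, 0.176], [0.528, 0.154, 0.171]]
```

View pics/t4z.png

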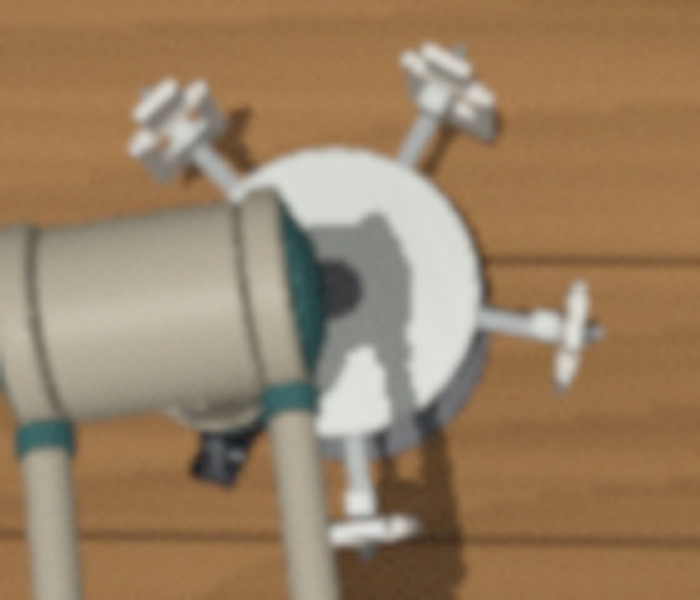

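```bash
cat >> h.py <<'E'
def proj(f,p):
    im,d,K,C,m=cam(f); c=C[:3,:3].T@(np.array(p)-C[:3,3]); x=K@np.array([c[0],-c[1],-c[2]]); return x[:2]/x[2],-c[2]
E
python3 -c "
from h import *
z=np.load('pics/s3.npz');print(z['pos'],proj('s3',z['pos']));
z=np.load('pics/s4.npz');print(z['pos'],proj('s4',z['pos']))
print(proj('w3',np.load('pics/w3.npz')['pos']))
print(camera_model('side').keys(),camera_model('wrist').keys())
P=cloud('s3')
for v in range(120,190,4): print(v,np.round(P[v,285:305:2,2],3), np.round(P[v,285:305:2,1],3))
"
```

```text
[0.53234084 0.17807306 0.19266234] (array([294.67844879, 171.79813857]), np.float64(1.1943769363693173))
[0.52098576 0.15613741 0.19746482] (array([290.89501486, 174.87265051]), np.float64(1.1742972798703781))
(array([279.91749564, 247.50182654]), np.float64(0.18911468267318426))
dict_keys(['camera_matrix', 'cam_to_world']) dict_keys(['camera_matrix', 'T_tool_cam'])
120 [0.367 0.369   nan 0.374 0.373 0.377 0.377 0.376 0.377 0.375] [0.157 0.153   nan 0.144 0.146 0.14  0.139 0.142 0.14  0.143]
124 [0.341 0.359 0.361 0.363 0.364 0.367 0.366 0.366 0.364 0.363] [0.184 0.152 0.148 0.145 0.142 0.137 0.139 0.139 0.143 0.145]
128 [0.331 0.333 0.333 0.337 0.336 0.337 0.342 0.34  0.344 0.344] [0.181 0.178 0.178 0.171 0.172 0.17  0.162 0.164 0.158 0.159]
132 [0.318 0.326 0.327 0.327 0.329 0.326 0.336 0.335 0.336 0.333] [0.183 0.169 0.167 0.167 0.164 0.168 0.152 0.154 0.153 0.158]
136 [0.298 0.293 0.315 0.315 0.314 0.317 0.322 0.323 0.32  0.321] [0.195 0.204 0.167 0.167 0.169 0.165 0.155 0.154 0.159 0.157]
140 [0.292 0.282 0.301 0.304 0.297 0.301 0.31  0.31  0.307 0.308] [0.185 0.202 0.169 0.165 
[... 912 characters left out ...]
0.414 0.409 0.408 0.409 0.415]
172 [ 0.002 -0.003  0.214  0.211  0.161  0.169  0.169  0.019  0.017  0.001] [0.448 0.455 0.147 0.151 0.222 0.21  0.21  0.425 0.427 0.451]
176 [ 0.002 -0.     0.198  0.198  0.     0.173  0.172  0.17   0.172  0.171] [0.423 0.426 0.149 0.15  0.426 0.186 0.186 0.189 0.187 0.188]
180 [ 0.001 -0.001  0.184  0.183  0.168  0.173  0.17   0.171  0.17   0.17 ] [0.4   0.402 0.15  0.152 0.172 0.166 0.17  0.168 0.17  0.171]
184 [0.172 0.173 0.171 0.172 0.17  0.171 0.17  0.171 0.171 0.173] [0.148 0.147 0.149 0.148 0.15  0.149 0.15  0.149 0.149 0.147]
188 [0.172 0.172 0.172 0.172 0.171 0.17  0.17  0.17  0.173 0.171] [0.129 0.129 0.129 0.13  0.131 0.132 0.132 0.132 0.128 0.131]
```

```bash
python3 -c "
from h import *
T=np.array(camera_model('wrist')['T_tool_cam']); K=np.array(camera_model('wrist')['camera_matrix'])
for n in ('w3','wrist0'):
  d=np.load('pics/'+n+'.npz')['d']
  h,w=d.shape; u,v=np.meshgrid(np.arange(w),np.arange(h)); x=np.stack([u,v,np.ones_like(u)],-1)@np.linalg.inv(K).T
  P=np.stack([x[...,0],-x[...,1],-np.ones(d.shape)],-1)*d[...,None]; P=P@T[:3,:3].T+T[:3,3]
  cols=range(240,322,8) if n=='w3' else list(range(100,175,8))+list(range(390,460,8))
  m=(d>0)&(P[...,2]<0.03)
  print(n,'max z',np.sort(P[m][:,2])[-20:].round(3), d[250:,:].min())
  for vv in range(254,330,8) : print(vv,[tuple((1000*P[vv,uu]).round().astype(int)) for uu in cols if m[vv,uu]])
"
```

```text
w3 max z [0.03 0.03 0.03 0.03 0.03 0.03 0.03 0.03 0.03 0.03 0.03 0.03 0.03 0.03
 0.03 0.03 0.03 0.03 0.03 0.03] 0.0
254 [(np.int64(-11), np.int64(-13), np.int64(20)), (np.int64(-12), np.int64(-9), np.int64(21)), (np.int64(-11), np.int64(-4), np.int64(20)), (np.int64(-12), np.int64(0), np.int64(21)), (np.int64(-12), np.int64(5), np.int64(21)), (np.int64(-11), np.int64(9), np.int64(19)), (np.int64(-12), np.int64(14), np.int64(21)), (np.int64(-12), np.int64(18), np.int64(21)), (np.int64(-12), np.int64(23), np.int64(20))]
262 [(np.int64(-17), np.int64(-14), np.int64(21)), (np.int64(12), np.int64(-6), np.int64(-47)), (np.int64(12), np.int64(-3), np.int64(-47)), (np.int64(12), np.int64(0), np.int64(-47)), (np.int64(12), np.int64(3), np.int64(-47)), (np.int64(12), np.int64(6), np.int64(-46)), (np.int64(-16), np.int64(14), np.int64(20)), (np.int64(-16), np.int64(18), np.int64(19)), (np.int64(-16), np.int64(23), np.int64(20))]
270 [(np.int64(8), np.int64(-12), np.int64(-45)), (np.int64(8), np.int64(-9), np.int64(-45)), (np.int64(12), np.int64(-6), np.int64(-54)), (np.int64(12), np.int64(-3), 
[... 7940 characters left out ...]
nt64(-47), np.int64(-91)), (np.int64(13), np.int64(-45), np.int64(-91)), (np.int64(9), np.int64(-45), np.int64(-86)), (np.int64(9), np.int64(-43), np.int64(-86)), (np.int64(6), np.int64(-43), np.int64(-81)), (np.int64(3), np.int64(-43), np.int64(-76)), (np.int64(-2), np.int64(-44), np.int64(-68)), (np.int64(-5), np.int64(-43), np.int64(-63)), (np.int64(-7), np.int64(42), np.int64(-59)), (np.int64(-3), np.int64(42), np.int64(-66)), (np.int64(2), np.int64(41), np.int64(-75)), (np.int64(5), np.int64(42), np.int64(-79)), (np.int64(8), np.int64(42), np.int64(-84)), (np.int64(9), np.int64(44), np.int64(-86)), (np.int64(10), np.int64(45), np.int64(-87)), (np.int64(12), np.int64(46), np.int64(-90))]
```

```bash
python3 -c "
from h import *
to([.534,.187,.200],62.4)"
```

```text
clock 4.70 pos [0.5209 0.156  0.1975] yaw 73.35 zaxis [ 8.9e-03 -6.0e-04 -1.0e+00] F [ 0.55  0.41 -0.23] w 0.0002 shift [ 0.0335  0.0037 -0.0024] rotvec [ 0.49 -0.16 10.95]
```

Emit:
drive_tool(motion="0.5 0 5.5 0.017 0.002 -0.005 0;0 0 5.5 0.019 0.002 0 0;0 0 0 0 0 0 0;0 0 0 0 0 0.02 0;0 0 0 0 0 0.02 0;0 0 0 0 0 0 0")

```text
clock: 5.45
position: [0.5363, 0.1878, 0.1622]
ee_rot: [-0.0, 0.857, 0.516, 0.0]
contact_force: [-0.7, -0.7, 0.0]
width: 0.0002
```

```bash
python3 -c "
from h import *
to([.534,.187,.155],62.4)"
```

```text
clock 5.45 pos [0.5363 0.1878 0.1622] yaw 62.09 zaxis [ 3.e-04  8.e-04 -1.e+00] F [-0.75 -0.66  0.03] w 0.0002 shift [-0.0018 -0.0016  0.0072] rotvec [-0.01 -0.05 -0.31]
```

Emit:
drive_tool(motion="0 0 0 -0.008 0 0.006 0;0 0 0 -0.008 0 0 0;0 0 0 -0.002 0 0 0;0 0 0 -0.002 0 0 0;0 0 0 -0.002 0 0 0")

```text
clock: 6.08
position: [0.5271, 0.1689, 0.158]
ee_rot: [-0.001, 0.857, 0.516, 0.004]
contact_force: [1.1, 3.3, -2.9]
width: -0.0003
```

```bash
python3 -c "
from h import *
pk();snap('wrist','w5')"
```

```text
t 6.08 pegphi 153.03 psi+90 152.08 radial 0.0725 z 0.1580 F [ 1.1   3.31 -2.89] Ftan -3.45 tilt [0.006 0.006] j [0.18 0.26 1.62 0.01 1.25 0.67]
```

View pics/w5.png

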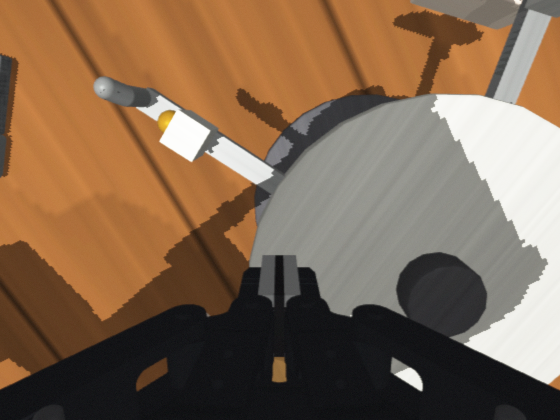

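Emit:
drive_tool(motion="0 0 -3 -0.004 -0.0008 0 0;0 0 -3 -0.004 -0.0008 0 0;0 0 -3 -0.004 -0.0008 0 0;0 0 -3 -0.004 -0.0008 0 0;0 0 -3 -0.004 -0.0008 0 0;0 0 -3 -0.004 -0.0008 0 0")

```text
clock: 6.88
position: [0.5157, 0.1501, 0.158]
ee_rot: [-0.001, 0.762, 0.648, 0.006]
contact_force: [1.5, 3.2, -2.7]
width: 0.0001
```

```bash
python3 -c "
from h import *
pk()"
```

```text
t 6.88 pegphi 170.12 psi+90 170.77 radial 0.0719 z 0.1580 F [ 1.5   3.2  -2.71] Ftan -3.41 tilt [0.009 0.009] j [0.15 0.24 1.66 0.01 1.24 0.31]
```

Good, 17° done at about 3.4 N. Continue.

Emit:
drive_tool(motion="0 0 -3 -0.004 -0.001 0 0;0 0 -3 -0.004 -0.001 0 0;0 0 -3 -0.004 -0.001 0 0;0 0 -3 -0.004 -0.001 0 0;0 0 -3 -0.004 -0.001 0 0;0 0 -3 -0.004 -0.001 0 0")

```text
clock: 7.62
position: [0.5105, 0.1287, 0.1581]
ee_rot: [-0.0, 0.646, 0.763, 0.009]
contact_force: [1.2, 4.1, -1.1]
width: 0.0002
```

```bash
python3 -c "
from h import *
pk()"
```

```text
t 7.62 pegphi 187.39 psi+90 189.47 radial 0.0713 z 0.1581 F [ 1.25  4.12 -1.11] Ftan -3.93 tilt [0.012 0.014] j [ 0.1   0.22  1.68  0.01  1.23 -0.06]
```

Emit:
drive_tool(motion="0 0 -1 -0.002 -0.0006 0 0;0 0 -1 -0.002 -0.0006 0 0;0 0 -1 -0.002 -0.0006 0 0;0 0 -1 -0.002 -0.0006 0 0;0 0 -1 -0.0015 -0.0006 0 0;0 0 -1 -0.0015 -0.0006 0 0")

```text
clock: 8.38
position: [0.5097, 0.1177, 0.1586]
ee_rot: [0.0, 0.603, 0.797, 0.01]
contact_force: [1.2, 3.5, -1.1]
width: 0.0002
```

```bash
python3 -c "
from h import *
pk()"
```

```text
t 8.38 pegphi 195.91 psi+90 195.78 radial 0.0716 z 0.1586 F [ 1.22  3.51 -1.14] Ftan -3.04 tilt [0.013 0.016] j [ 0.08  0.21  1.69  0.02  1.23 -0.2 ]
```

Emit:
drive_tool(motion="0 0 -1 -0.0014 -0.0005 0 0;0 0 -1 -0.0014 -0.0005 0 0;0 0 -1 -0.0014 -0.0005 0 0;0 0 -1 -0.0014 -0.0005 0 0;0 0 -1 -0.0014 -0.0005 0 0")

```text
clock: 9.0
position: [0.5094, 0.1099, 0.1588]
ee_rot: [0.001, 0.565, 0.825, 0.01]
contact_force: [0.7, 3.7, -0.7]
width: -0.0001
```

Emit:
drive_tool(motion="0 0 -1 -0.0014 -0.0005 0 0;0 0 -1 -0.0014 -0.0005 0 0;0 0 -1 -0.0014 -0.0005 0 0;0 0 -1 -0.0014 -0.0005 0 0;0 0 -1 -0.0014 -0.0005 0 0")

```text
clock: 9.62
position: [0.5097, 0.1021, 0.1589]
ee_rot: [0.001, 0.526, 0.85, 0.01]
contact_force: [0.9, 4.9, 0.7]
width: 0.0
```

```bash
python3 -c "
from h import *
pk()"
```

```text
t 9.62 pegphi 207.36 psi+90 206.50 radial 0.0738 z 0.1589 F [0.9  4.87 0.67] Ftan -3.91 tilt [0.013 0.016] j [ 0.05  0.21  1.69  0.02  1.23 -0.42]
```

Emit:
drive_tool(motion="0 0 -1 -0.0013 -0.0003 0 0;0 0 -1 -0.0013 -0.0003 0 0;0 0 -1 -0.0013 -0.0003 0 0;0 0 -1 -0.0013 -0.0003 0 0")

```text
clock: 10.12
position: [0.509, 0.1016, 0.1589]
ee_rot: [-0.003, 0.495, 0.869, 0.014]
contact_force: [-0.7, 7.9, 2.4]
width: -0.0002
```

Emit:
drive_tool(motion="0 0 -1 -0.0013 -0.0003 0 0;0 0 -1 -0.0013 -0.0003 0 0;0 0 -1 -0.0013 -0.0003 0 0;0 0 -1 -0.0013 -0.0003 0 0")

```text
clock: 10.62
position: [0.508, 0.1017, 0.1591]
ee_rot: [-0.007, 0.462, 0.887, 0.017]
contact_force: [-1.2, 7.7, 1.4]
width: 0.0003
```

```bash
python3 -c "
from h import *
pk()"
```

```text
t 10.62 pegphi 207.00 psi+90 214.99 radial 0.0756 z 0.1591 F [-1.22  7.7   1.38] Ftan -7.41 tilt [0.004 0.037] j [ 0.03  0.21  1.69  0.04  1.23 -0.59]
```

Emit:
drive_tool(motion="0 0 4 -0.001 0 0 0;0 0 4 -0.001 0 0 0;0 0 0 -0.0018 0 0 0;0 0 0 -0.0018 0 0 0;0 0 0 -0.0018 0 0 0")

```text
clock: 11.25
position: [0.5087, 0.1037, 0.1593]
ee_rot: [-0.014, 0.523, 0.852, 0.022]
contact_force: [-0.8, 7.3, 1.7]
width: -0.0002
```

```bash
python3 -c "
from h import *
pk()"
```

```text
t 11.25 pegphi 205.88 psi+90 206.88 radial 0.0744 z 0.1593 F [-0.8   7.34  1.69] Ftan -6.95 tilt [-0.001  0.053] j [ 0.03  0.21  1.69  0.06  1.24 -0.46]
```

```bash
python3 -c "
from h import *
to([.5087,.1015,.159],117)"
```

```text
clock 11.25 pos [0.5087 0.1037 0.1593] yaw 116.88 zaxis [-8.000e-04  5.330e-02 -9.986e-01] F [-0.8   7.34  1.69] w -0.0002 shift [-0.002  -0.001   0.0002] rotvec [ 1.34 -2.74 -0.15]
```

Emit:
drive_tool(motion="1.3 -2.7 0 -0.003 -0.0005 0 0;0 -0.5 0 -0.0025 0 0 0;0 -0.5 0 -0.0025 0 0 0")

```text
clock: 11.62
position: [0.509, 0.0999, 0.1588]
ee_rot: [0.003, 0.523, 0.852, -0.003]
contact_force: [-2.4, 8.3, 1.2]
width: -0.0001
```

```bash
python3 -c "
from h import *
pk()"
```

```text
t 11.62 pegphi 208.61 psi+90 206.91 radial 0.0751 z 0.1588 F [-2.35  8.3   1.21] Ftan -8.41 tilt [ 0.003 -0.008] j [ 0.07  0.22  1.68 -0.01  1.24 -0.4 ]
```

Emit:
drive_tool(motion="0 0 0 -0.0035 0 0 0;0 0 0 -0.0035 0 0 0;0 0 0 -0.0035 0 0 0")

```text
clock: 12.0
position: [0.5085, 0.101, 0.1591]
ee_rot: [-0.006, 0.523, 0.853, 0.004]
contact_force: [-3.4, 12.4, 2.6]
width: 0.0001
```

```bash
python3 -c "
from h import *
pk(); snap('top','t6'); snap('side','s6')"
```

```text
t 12.00 pegphi 207.63 psi+90 206.98 radial 0.0752 z 0.1591 F [-3.37 12.41  2.57] Ftan -12.56 tilt [-0.007  0.013] j [ 0.05  0.22  1.68  0.01  1.25 -0.42]
```

Emit:
drive_tool(motion="0 0 0 0.008 0 0 0;0 0 0 0.015 0 0 0;0 0 0 0 0 -0.04 0;0 0 0 0 0 -0.06 0;0 0 0 0 0 -0.05 0;0 0 0 0 0 0 0")

```text
clock: 12.85
position: [0.4961, 0.1175, 0.312]
ee_rot: [-0.006, 0.522, 0.853, -0.002]
contact_force: [0.4, 0.2, -0.2]
width: -0.0001
```

```bash
python3 -c "
from h import *
pk(); snap('wrist','w6'); snap('side','s7')
a=cv2.imread('pics/s7.png');cv2.imwrite('pics/s7z.png',cv2.resize(a[100:280,220:400],None,fx=3.3,fy=3.3,interpolation=cv2.INTER_CUBIC))
"
```

```text
t 12.85 pegphi 193.50 psi+90 207.08 radial 0.0856 z 0.3120 F [ 0.43  0.23 -0.19] Ftan -0.13 tilt [-0.011  0.003] j [ 0.09  0.14  1.4   0.    1.61 -0.38]
```

View pics/w6.png

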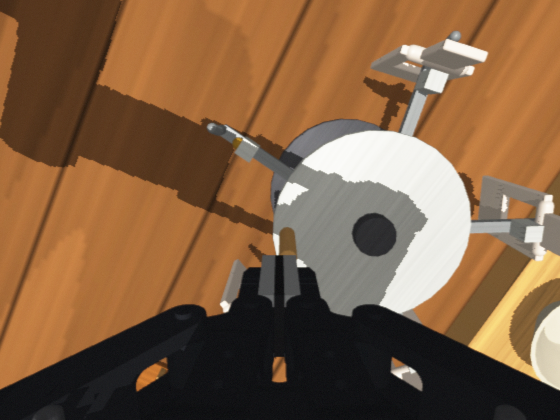

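View pics/s7z.png

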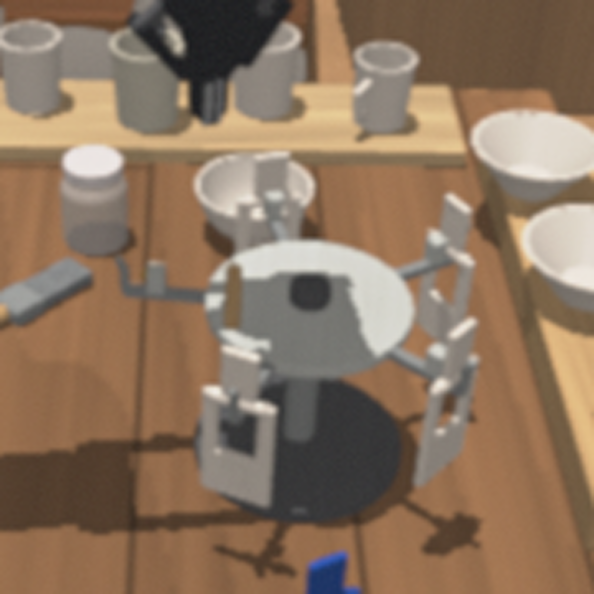

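```bash
python3 -c "
from h import *
a=cv2.imread('pics/w6.png');cv2.imwrite('pics/w6z.png',cv2.resize(a[100:190,190:310],None,fx=6,fy=6,interpolation=cv2.INTER_CUBIC))
a=cv2.imread('pics/s7.png');cv2.imwrite('pics/s7h.png',cv2.resize(a[170:200,245:295],None,fx=14,fy=14,interpolation=cv2.INTER_CUBIC))
"
```

```text
(no output)
```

View pics/w6z.png

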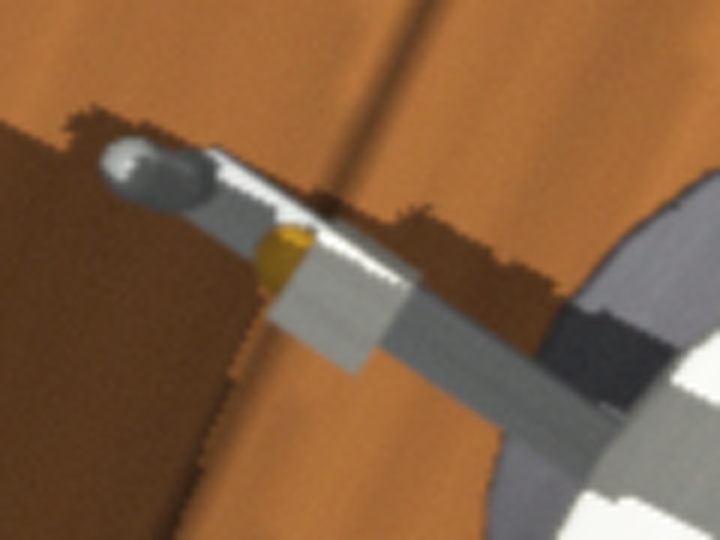

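View pics/s7h.png

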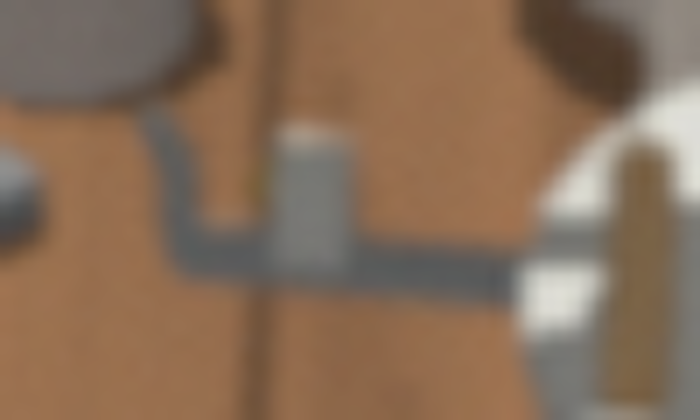

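```bash
python3 -c "
from h import *
pts={'tip':[('w6',210.8,126.7),('s7',256.1,178.2),.2],'block':[('w6',246.7,150.5),('s7',267.3,179.9),.192],'hub':[('w6',375,231),('s7',313.9,187.5),.19]}
for k,(a,b,z) in pts.items():
  o1,d1=ray(*a);o2,d2=ray(*b); A=np.stack([d1,-d2],1); t=np.linalg.lstsq(A,o2-o1,rcond=None)[0]; p=o1+t[0]*d1;q=o2+t[1]*d2
  print(k,'w',onz(*a,z).round(4),'s',onz(*b,z).round(4),'tri',((p+q)/2).round(4),'gap',np.linalg.norm(p-q).round(4))
P=cloud('top0')
for u,v in [(370,214),(375,213),(380,213),(383,213)]: print(P[v,u])
"
```

```text
tip w [0.4242 0.1433 0.2   ] s [0.4248 0.135  0.2   ] tri [0.4239 0.1427 0.1945] gap 0.001
block w [0.4558 0.1386 0.192 ] s [0.4555 0.1386 0.192 ] tri [0.4556 0.1386 0.192 ] gap 0.0004
hub w [0.5804 0.1271 0.19  ] s [0.5829 0.1088 0.19  ] tri [0.5848 0.1251 0.1777] gap 0.0003
[ 0.54302438 -0.2613079   0.13450138]
[ 0.54385476 -0.27120633  0.15849943]
[ 0.54401855 -0.28638374  0.1587427 ]
[ 0.56083501 -0.33650982 -0.00165229]
```

```bash
cat >> h.py <<'E'
def plan(p,psi,n):
    s=get_state(); q=s['ee_rot']; M=R.from_quat([q[1],q[2],q[3],q[0]]).as_matrix()
    a=np.radians(psi); Md=np.array([[np.cos(a),np.sin(a),0],[np.sin(a),-np.cos(a),0],[0,0,-1]])
    rv=R.from_matrix(M.T@Md).as_rotvec(); dp=(np.array(p)-s['position'])/n
    for k in range(n):
        Mk=M@R.from_rotvec(rv*k/n).as_matrix(); print(np.round(np.degrees(rv/n),1),np.round(Mk.T@dp,3))
E
python3 -c "
from h import *
to([.545,-.277,.28],180)
plan([.545,-.277,.29],180,9)"
```

```text
clock 12.95 pos [0.4938 0.1174 0.3079] yaw 117.08 zaxis [-0.0194  0.0028 -0.9998] F [-0.54  0.84 -0.71] w 0.0002 shift [-0.3748 -0.1336  0.0258] rotvec [ -0.47  -1.09 -62.92]
[-0.1 -0.1 -7. ] [-0.042 -0.015  0.002]
[-0.1 -0.1 -7. ] [-0.04  -0.02   0.002]
[-0.1 -0.1 -7. ] [-0.037 -0.024  0.002]
[-0.1 -0.1 -7. ] [-0.034 -0.029  0.002]
[-0.1 -0.1 -7. ] [-0.03  -0.033  0.002]
[-0.1 -0.1 -7. ] [-0.026 -0.036  0.002]
[-0.1 -0.1 -7. ] [-0.021 -0.039  0.002]
[-0.1 -0.1 -7. ] [-0.016 -0.041  0.002]
[-0.1 -0.1 -7. ] [-0.011 -0.043  0.002]
```

Emit:
drive_tool(motion="0 0 -7 -0.042 -0.015 0 70;0 0 -7 -0.04 -0.02 0 70;0 0 -7 -0.037 -0.024 0 70;0 0 -7 -0.034 -0.029 0 70;0 0 -7 -0.03 -0.033 0 70;0 0 -7 -0.026 -0.036 0 70;0 0 -7 -0.021 -0.039 0.002 70;0 0 -7 -0.016 -0.041 0.005 70;0 0 -7 -0.011 -0.043 0.005 70;0 0 0 0 0 0 70")

```text
clock: 14.2
position: [0.5429, -0.2867, 0.2669]
ee_rot: [-0.03, -0.021, 0.999, 0.007]
contact_force: [-0.5, 1.5, 0.0]
width: 0.06
```

```bash
python3 -c "
from h import *
to([.545,-.277,.28],180); snap('wrist','w8')"
```

```text
clock 14.20 pos [ 0.5429 -0.2867  0.2669] yaw -177.58 zaxis [-0.0609  0.0131 -0.9981] F [-0.49  1.53  0.02] w 0.0600 shift [-0.0017  0.0099 -0.013 ] rotvec [ 0.82 -3.48  2.39]
```

View pics/w8.png

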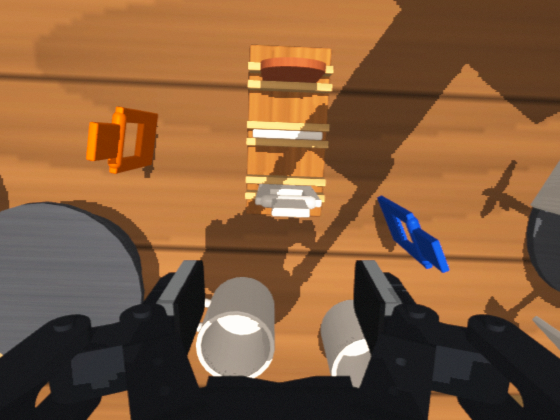

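```bash
python3 -c "
from h import *
P=cloud('w8'); im=np.load('pics/w8.npz')['im']
m=(P[...,2]>.128)&(P[...,2]<.19)&(abs(P[...,0]-.545)<.05)&(abs(P[...,1]+.28)<.06); m[300:]=0
v,u=np.nonzero(m); print(m.sum(),u.min(),u.max(),v.min(),v.max(), P[m].min(0),P[m].max(0))
t=m&(P[...,2]>.155); print(P[t].mean(0),P[t].min(0),P[t].max(0))
v,u=np.nonzero(t);print(u.min(),u.max(),v.min(),v.max())
# line direction of tab top & rack rails
c=cv2.minAreaRect(P[t][:,:2].astype(np.float32)); print(c)
r=(abs(P[...,2]-.032)<.004)&(abs(P[...,0]-.485)<.1)&(abs(P[...,1]+.28)<.06); print(cv2.minAreaRect(P[r][:,:2].astype(np.float32)))
a=cv2.imread('pics/w8.png');cv2.imwrite('pics/w8z.png',cv2.resize(a[30:230,230:345],None,fx=4,fy=3,interpolation=cv2.INTER_CUBIC))
for p in [(235,330),(340,355)]: print(dep('w8',*p))
"
```

```text
557 271 308 201 216 [ 0.54338367 -0.29027055  0.12809   ] [ 0.55064953 -0.2607029   0.16133739]
[ 0.54674862 -0.2754749   0.15917123] [ 0.54359614 -0.29023387  0.15502489] [ 0.55064953 -0.2607029   0.16133739]
271 308 207 216
((0.5471228957176208, -0.27546846866607666), (0.0070521594025194645, 0.029530208557844162), 0.009018883109092712)
((0.4868331849575043, -0.275428831577301), (0.145533949136734, 0.08978152275085449), 0.18369723856449127)
[ 0.73589146 -0.33030514  0.00608255]
[ 0.71185889 -0.2120093   0.09374549]
```

View pics/w8z.png

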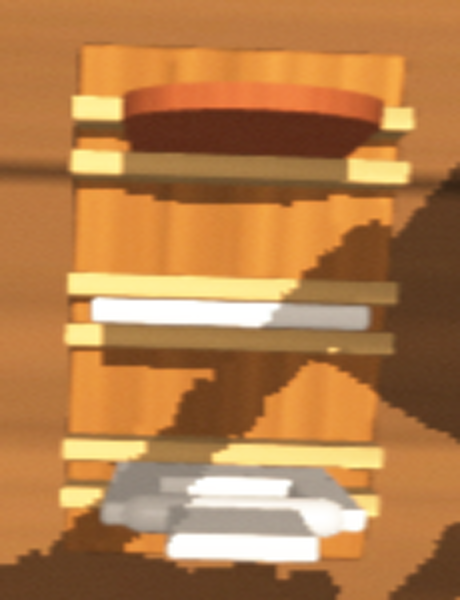

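Emit:
drive_tool(motion="0.8 -3.5 2.4 -0.003 0.010 0.01 70;0 0 0 0 0 0.03 70;0 0 0 0 0 0.03 70;0 0 0 0 0 0 70")

```text
clock: 14.75
position: [0.5419, -0.2672, 0.1928]
ee_rot: [-0.002, 0.0, 1.0, 0.004]
contact_force: [0.2, -0.1, 0.3]
width: 0.0596
```

```bash
python3 -c "
from h import *
to([.546,-.276,.084],180); snap('wrist','w9')
P=cloud('w9')
m=(P[...,2]>.128)&(P[...,2]<.19)&(abs(P[...,0]-.545)<.05)&(abs(P[...,1]+.28)<.04)
t=m&(P[...,2]>.156); print(P[t].mean(0),cv2.minAreaRect(P[t][:,:2].astype(np.float32)))"
```

```text
clock 14.75 pos [ 0.5419 -0.2672  0.1928] yaw 179.98 zaxis [-0.0039  0.0073 -1.    ] F [ 0.2  -0.11  0.33] w 0.0596 shift [-0.0045 -0.0096  0.1087] rotvec [ 0.42 -0.22 -0.02]
[ 0.5466489  -0.27517326  0.15917961] ((0.5469411015510559, -0.2752230167388916), (0.029199831187725067, 0.007157621439546347), 89.71148681640625)
```

View pics/w9.png

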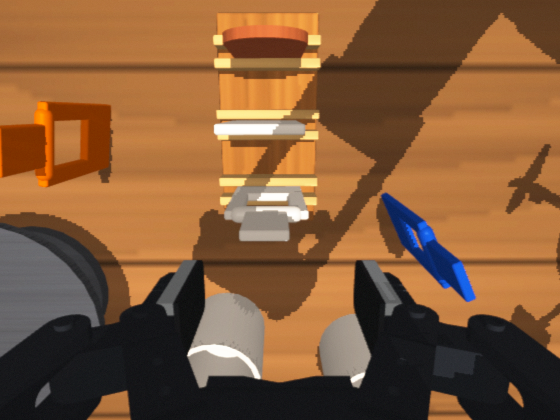

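Emit:
drive_tool(motion="0.4 -0.2 0 -0.005 -0.008 0 70;0 0 0 0 0 0.03 70;0 0 0 0 0 0.03 70;0 0 0 0 0 0 70")

```text
clock: 15.3
position: [0.5535, -0.2789, 0.1398]
ee_rot: [0.007, -0.0, 1.0, -0.005]
contact_force: [1.1, -0.4, 0.7]
width: 0.0596
```

```bash
python3 -c "
from h import *
to([.547,-.2755,.084],180); snap('wrist','w10')"
```

```text
clock 15.30 pos [ 0.5535 -0.2789  0.1398] yaw -179.96 zaxis [ 0.0136 -0.0096 -0.9999] F [ 1.14 -0.41  0.67] w 0.0596 shift [0.0073 0.004  0.0557] rotvec [-0.55  0.78  0.03]
```

View pics/w10.png

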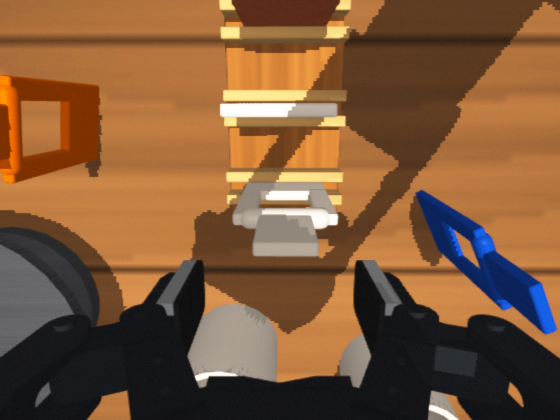

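Emit:
drive_tool(motion="-0.5 0.8 0 0.006 0.004 0 70;0 0 0 0 0 0 70;0 0 0 0 0 0 70")

```text
clock: 15.72
position: [0.5508, -0.2771, 0.1459]
ee_rot: [0.004, -0.0, 1.0, -0.003]
contact_force: [0.6, 0.1, -0.1]
width: 0.0596
```

```bash
python3 -c "
from h import *
to([.547,-.2755,.084],180); snap('wrist','w11')
P=cloud('w11')
m=(P[...,2]>.128)&(P[...,2]<.19)&(abs(P[...,0]-.545)<.05)&(abs(P[...,1]+.28)<.03)
t=m&(P[...,2]>.156); print(P[t].mean(0),cv2.minAreaRect(P[t][:,:2].astype(np.float32)))"
```

```text
clock 15.72 pos [ 0.5508 -0.2771  0.1459] yaw -179.97 zaxis [ 0.0082 -0.0066 -0.9999] F [ 0.61  0.06 -0.15] w 0.0596 shift [0.0043 0.002  0.0619] rotvec [-0.38  0.47  0.03]
[ 0.54699662 -0.27802474  0.161786  ] ((0.5467287302017212, -0.28435370326042175), (0.021875888109207153, 0.04778813570737839), 9.425980567932129)
```

Emit:
drive_tool(motion="-0.4 0.5 0 0.005 0.002 0.01 70;0 0 0 0 0 0.02 70;0 0 0 0 0 0.02 70;0 0 0 0 0 0 70")

```text
clock: 16.27
position: [0.5443, -0.2746, 0.0934]
ee_rot: [-0.001, -0.0, 1.0, 0.001]
contact_force: [0.3, -0.5, -0.2]
width: 0.0595
```

```bash
python3 -c "
from h import *
to([.547,-.2755,.084],180)"
```

```text
clock 16.27 pos [ 0.5443 -0.2746  0.0934] yaw -179.97 zaxis [-0.0027  0.0018 -1.    ] F [ 0.26 -0.48 -0.24] w 0.0595 shift [-0.0027 -0.001   0.0094] rotvec [ 0.1  -0.16  0.03]
```

Emit:
drive_tool(motion="0 0 0 -0.0025 -0.001 0.008 70;0 0 0 0 0 0 70;0 0 0 0 0 0 70")

```text
clock: 16.65
position: [0.5477, -0.2761, 0.0859]
ee_rot: [-0.001, -0.0, 1.0, 0.0]
contact_force: [-0.1, -0.3, -0.1]
width: 0.0595
```

```bash
python3 -c "
from h import *
to([.547,-.2755,.084],180);snap('wrist','w12');snap('side','s12')
a=cv2.imread('pics/s12.png');cv2.imwrite('pics/s12z.png',cv2.resize(a[240:400,220:380],None,fx=3.7,fy=3.7,interpolation=cv2.INTER_CUBIC))"
```

```text
clock 16.65 pos [ 0.5477 -0.2761  0.0859] yaw -179.98 zaxis [-1.2e-03  9.0e-04 -1.0e+00] F [-0.08 -0.33 -0.1 ] w 0.0595 shift [0.0007 0.0006 0.0019] rotvec [ 0.05 -0.07  0.02]
```

View pics/w12.png

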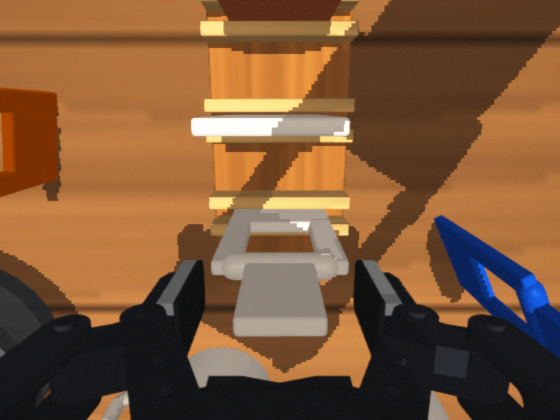

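View pics/s12z.png

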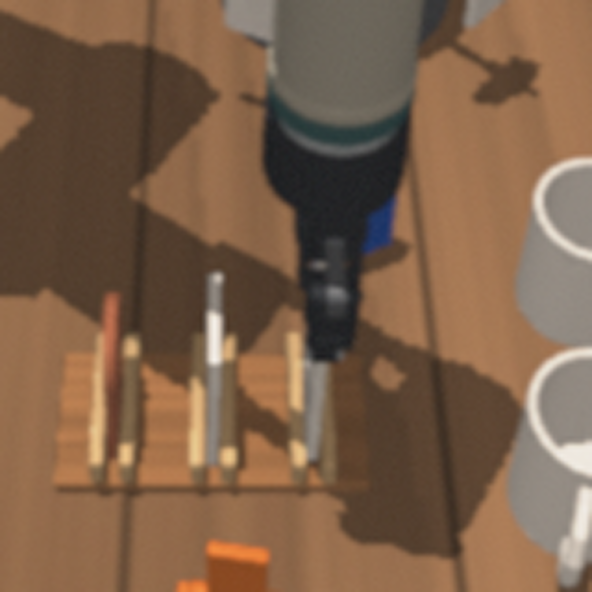

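Emit:
drive_tool(motion="0 0 0 0 0 0 10;0 0 0 0 0 0 10;0 0 0 0 0 0 10;0 0 0 0 0 0 10;0 0 0 0 0 0 10", newtons=70)

```text
clock: 17.38
position: [0.5479, -0.2761, 0.0867]
ee_rot: [-0.0, -0.0, 1.0, 0.0]
contact_force: [0.2, -0.0, -0.6]
width: 0.0289
```

```bash
python3 -c "
from h import *
to([.547,-.2755,.084],180);snap('wrist','w13')"
```

```text
clock 17.38 pos [ 0.5479 -0.2761  0.0867] yaw -179.98 zaxis [-2.e-04  3.e-04 -1.e+00] F [ 0.16 -0.03 -0.63] w 0.0289 shift [0.0009 0.0006 0.0027] rotvec [ 0.02 -0.01  0.02]
```

View pics/w13.png

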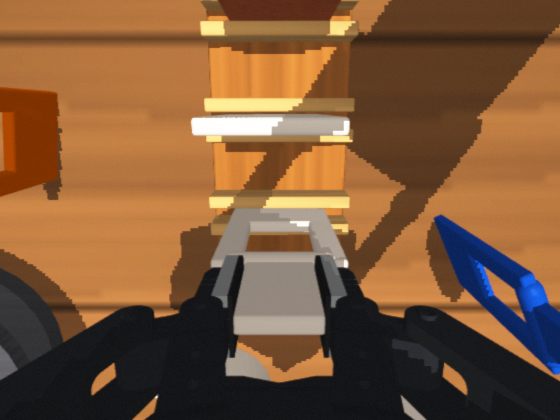

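Emit:
drive_tool(motion="0 0 0 0 0 -0.01 10;0 0 0 0 0 -0.03 10;0 0 0 0 0 -0.05 10;0 0 0 0 0 -0.05 10;0 0 0 0 0 -0.05 10;0 0 0 0 0 -0.03 10;0 0 0 0 0 0 10")

```text
clock: 18.3
position: [0.5473, -0.2758, 0.3151]
ee_rot: [-0.0, -0.0, 1.0, 0.0]
contact_force: [-0.4, -0.1, -1.9]
width: 0.029
```

```bash
python3 -c "
from h import *
to([.37,.15,.31],171.6);plan([.37,.151,.31],171.6,10);snap('wrist','w14')"
```

```text
clock 18.30 pos [ 0.5473 -0.2758  0.3151] yaw -179.98 zaxis [-8.e-04  9.e-04 -1.e+00] F [-0.37 -0.05 -1.91] w 0.0290 shift [0.1772 0.4259 0.0056] rotvec [ 0.05 -0.05  8.42]
[ 0.  -0.   0.8] [0.018 0.043 0.001]
[ 0.  -0.   0.8] [0.018 0.042 0.001]
[ 0.  -0.   0.8] [0.019 0.042 0.001]
[ 0.  -0.   0.8] [0.02  0.042 0.001]
[ 0.  -0.   0.8] [0.02  0.042 0.001]
[ 0.  -0.   0.8] [0.021 0.041 0.001]
[ 0.  -0.   0.8] [0.021 0.041 0.001]
[ 0.  -0.   0.8] [0.022 0.041 0.001]
[ 0.  -0.   0.8] [0.023 0.04  0.001]
[ 0.  -0.   0.8] [0.023 0.04  0.001]
```

View pics/w14.png

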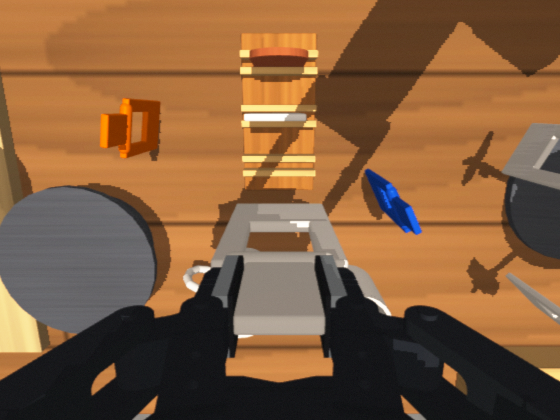

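Tile lifted, unslipped (same picture position as before lifting). Carry it to outward of the hook.

Emit:
drive_tool(motion="0 0 0.8 0.018 0.03 0 10;0 0 0.8 0.018 0.042 0 10;0 0 0.8 0.019 0.042 0 10;0 0 0.8 0.020 0.042 0 10;0 0 0.8 0.020 0.042 0 10;0 0 0.8 0.021 0.041 0 10;0 0 0.8 0.021 0.041 0 10;0 0 0.8 0.022 0.041 0 10;0 0 0.8 0.023 0.04 0 10;0 0 0.8 0.020 0.03 0 10;0 0 0 0 0 0 10;0 0 0 0 0 0 10")

```text
clock: 19.85
position: [0.3515, 0.1414, 0.2937]
ee_rot: [-0.025, 0.073, 0.997, 0.005]
contact_force: [0.4, -0.3, -1.2]
width: 0.0287
```

```bash
python3 -c "
from h import *
to([.37,.151,.31],171.6)"
```

```text
clock 19.85 pos [0.3515 0.1414 0.2937] yaw 171.64 zaxis [-0.0486  0.013  -0.9987] F [ 0.4  -0.28 -1.24] w 0.0287 shift [-0.0161  0.0123 -0.017 ] rotvec [ 0.33 -2.87  0.03]
```

Emit:
drive_tool(motion="0.3 -2.9 0 -0.016 0.012 0 10;0 0 0 0 0 0.03 10;0 0 0 0 0 0.03 10;0 0 0 0 0 0.03 10;0 0 0 0 0 0 10;0 0 0 0 0 0 10")

```text
clock: 20.6
position: [0.3719, 0.1449, 0.1977]
ee_rot: [-0.001, 0.078, 0.997, -0.002]
contact_force: [0.2, -0.6, -0.4]
width: 0.029
```

```bash
python3 -c "
from h import *
to([.3733,.151,.188],171.6);snap('wrist','w15');snap('side','s15')
a=cv2.imread('pics/s15.png');cv2.imwrite('pics/s15z.png',cv2.resize(a[140:260,190:350],None,fx=4.5,fy=4.5,interpolation=cv2.INTER_CUBIC))"
```

```text
clock 20.60 pos [0.3719 0.1449 0.1977] yaw 171.08 zaxis [-0.0018 -0.0041 -1.    ] F [ 0.19 -0.55 -0.43] w 0.0290 shift [-0.0004  0.0063  0.0097] rotvec [-0.25 -0.07 -0.52]
```

View pics/w15.png

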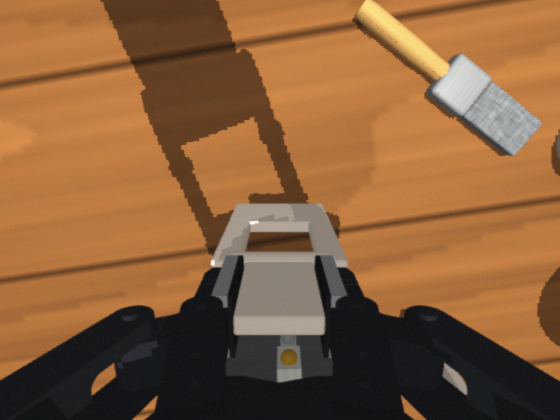

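View pics/s15z.png

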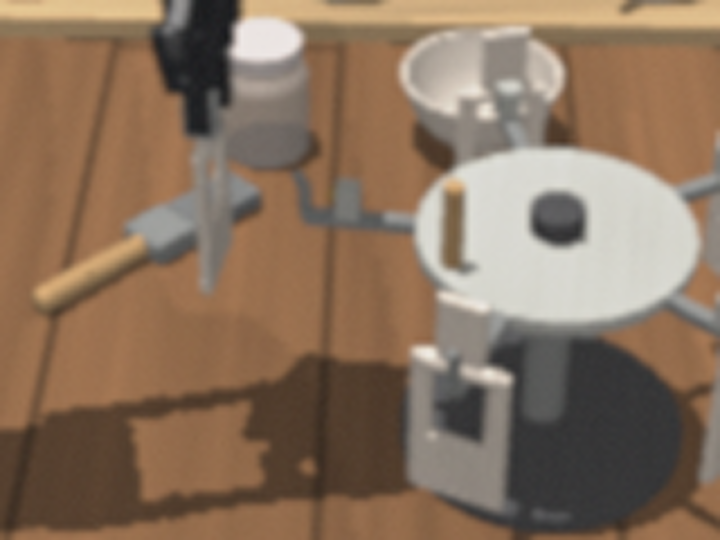

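```bash
python3 -c "
from h import *
b=onz('w15',288.5,357,.187); print('ball',b, dep('w15',288,357))
s=np.load('pics/w15.npz'); p=s['pos']; 
for a in (170.5,171.6,172.5):
  n=np.array([-np.sin(np.radians(a)),np.cos(np.radians(a))]); o=np.array([np.cos(np.radians(a)),np.sin(np.radians(a))]); print(a,'lat TCP-ball',(p[:2]-b[:2])@n,'out',(p[:2]-b[:2])@o)
# tile bar estimated in side view & tile edges
print('bar proj',proj('s15',[p[0],p[1],p[2]+.0243]),'tilebottom',proj('s15',[p[0],p[1],p[2]+.0243-.101]))
print('ball side at', proj('s15',b))
"
```

```text
ball [0.44394648 0.13997802 0.187     ] [0.44432733 0.13963818 0.18641565]
170.5 lat TCP-ball 0.007056614041626335 out 0.071870369852598
171.6 lat TCP-ball 0.005675586307706608 out 0.07199259395622218
172.5 lat TCP-ball 0.004544075607337237 out 0.07207286064363276
bar proj (array([236.65212677, 169.31384518]), np.float64(1.1470505486282703)) tilebottom (array([238.50451521, 198.20521346]), np.float64(1.2121292597107698))
ball side at (array([263.1748496 , 181.02545309]), np.float64(1.1672250830188289))
```

Emit:
drive_tool(motion="-0.2 0 -0.5 0 0.006 0.008 10;0 0 0 0 0 0.001 10;0 0 0 0 0 0 10")

```text
clock: 21.08
position: [0.3742, 0.1518, 0.1901]
ee_rot: [0.002, 0.073, 0.997, 0.0]
contact_force: [0.1, 0.0, -1.8]
width: 0.029
```

```bash
python3 -c "
from h import *
to([.4376-.0396,.1415+.006,.188],171.6)"
```

```text
clock 21.07 pos [0.3742 0.1518 0.1901] yaw 171.65 zaxis [ 3.1e-03  7.0e-04 -1.0e+00] F [ 0.14  0.05 -1.82] w 0.0290 shift [-0.0242 -0.0008  0.0022] rotvec [0.07 0.17 0.05]
```

Emit:
drive_tool(motion="0 0.1 0 -0.012 -0.0005 0.001 10;0 0 0 -0.012 0 0.001 10;0 0 0 0 0 0 10;0 0 0 0 0 0 10")

```text
clock: 21.58
position: [0.4005, 0.1475, 0.1882]
ee_rot: [0.001, 0.073, 0.997, 0.001]
contact_force: [0.5, -0.3, -1.5]
width: 0.029
```

```bash
python3 -c "
from h import *
to([.4376,.1415,.188],171.6);snap('wrist','w16');snap('side','s16')
p=get_state()['position'];print(proj('s16',[p[0],p[1],p[2]+.0243]))
a=cv2.imread('pics/s16.png');cv2.imwrite('pics/s16z.png',cv2.resize(a[150:220,220:310],None,fx=8,fy=8,interpolation=cv2.INTER_CUBIC))"
```

```text
clock 21.57 pos [0.4005 0.1475 0.1882] yaw 171.64 zaxis [ 2.2e-03  9.0e-04 -1.0e+00] F [ 0.51 -0.34 -1.53] w 0.0290 shift [-0.0376 -0.0006  0.0003] rotvec [0.07 0.12 0.04]
(array([247.31040927, 171.68637387]), np.float64(1.1557324783576708))
```

View pics/w16.png

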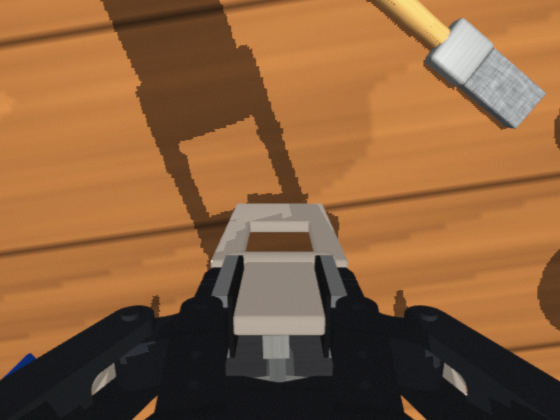

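View pics/s16z.png

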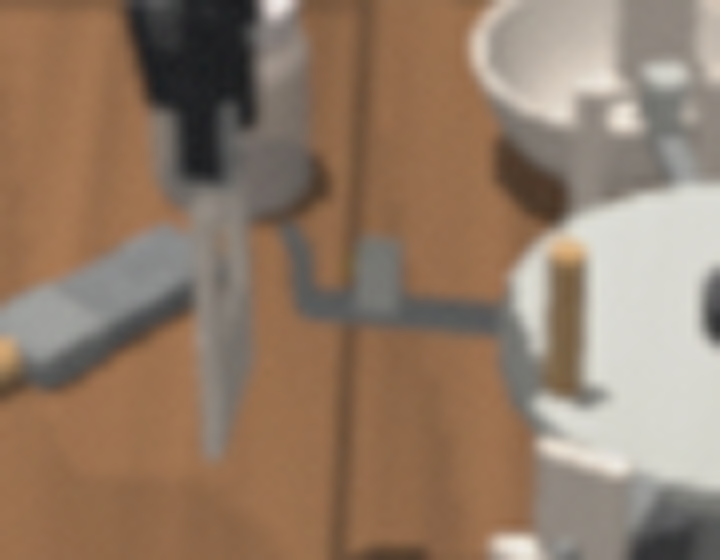

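Emit:
drive_tool(motion="0 0 0 -0.009 0 0 10;0 0 0 -0.009 0 0 10;0 0 0 -0.009 0 0 10;0 0 0 -0.009 0 0 10;0 0 0 0 0 0 10;0 0 0 0 0 0 10")

```text
clock: 22.42
position: [0.4388, 0.142, 0.1884]
ee_rot: [0.001, 0.073, 0.997, 0.001]
contact_force: [-0.1, 0.4, -1.5]
width: 0.0291
```

```bash
python3 -c "
from h import *
to([.4376+.0015,.1415,.188],171.6);snap('side','s17');snap('wrist','w17')
p=get_state()['position'];print(proj('s17',[p[0],p[1],p[2]+.0243]))
a=cv2.imread('pics/s17.png');cv2.imwrite('pics/s17z.png',cv2.resize(a[150:220,220:310],None,fx=8,fy=8,interpolation=cv2.INTER_CUBIC))"
```

```text
clock 22.43 pos [0.4388 0.142  0.1884] yaw 171.66 zaxis [ 2.8e-03  9.0e-04 -1.0e+00] F [-0.06  0.42 -1.47] w 0.0291 shift [-0.0004 -0.0004  0.0004] rotvec [0.08 0.15 0.06]
(array([261.19345016, 172.97761858]), np.float64(1.1520880664635222))
```

View pics/s17z.png

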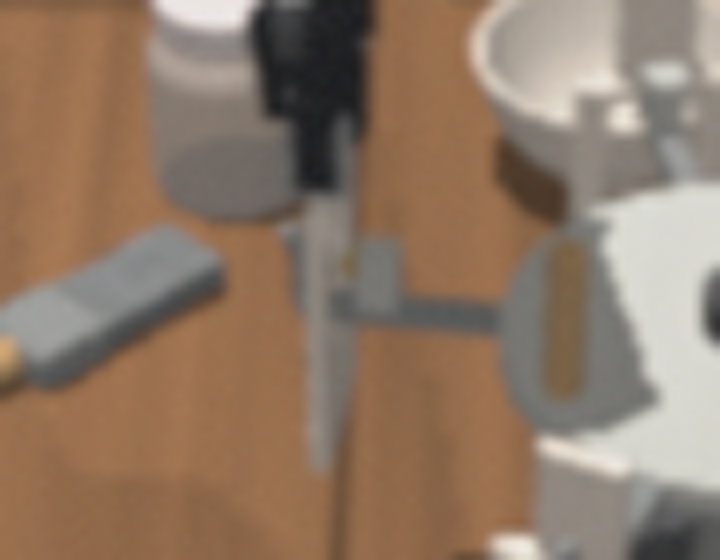

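View pics/w17.png

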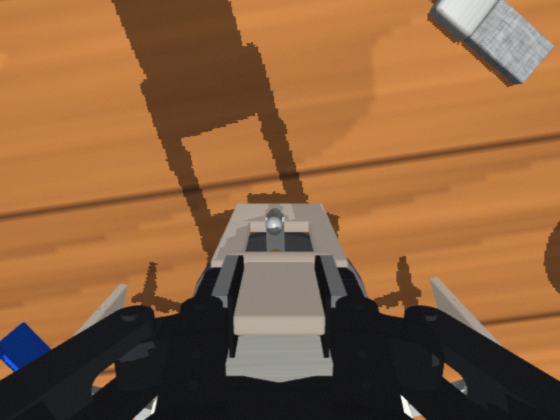

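Emit:
drive_tool(motion="0 0 0 0 0 0.004 10;0 0 0 0 0 0.004 10;0 0 0 0 0 0.004 10;0 0 0 0 0 0.003 10")

```text
clock: 23.02
position: [0.438, 0.1422, 0.1726]
ee_rot: [0.002, 0.072, 0.997, 0.001]
contact_force: [0.3, 0.3, -1.2]
width: 0.0287
```

```bash
python3 -c "
from h import *
to([.4376+.0015,.1415,.152],171.6);snap('side','s18')
a=cv2.imread('pics/s18.png');cv2.imwrite('pics/s18z.png',cv2.resize(a[150:220,220:310],None,fx=8,fy=8,interpolation=cv2.INTER_CUBIC))"
```

```text
clock 23.02 pos [0.438  0.1422 0.1726] yaw 171.69 zaxis [ 0.0032  0.001  -1.    ] F [ 0.26  0.33 -1.2 ] w 0.0287 shift [-0.0011 -0.0005  0.0206] rotvec [0.08 0.17 0.09]
```

View pics/s18z.png

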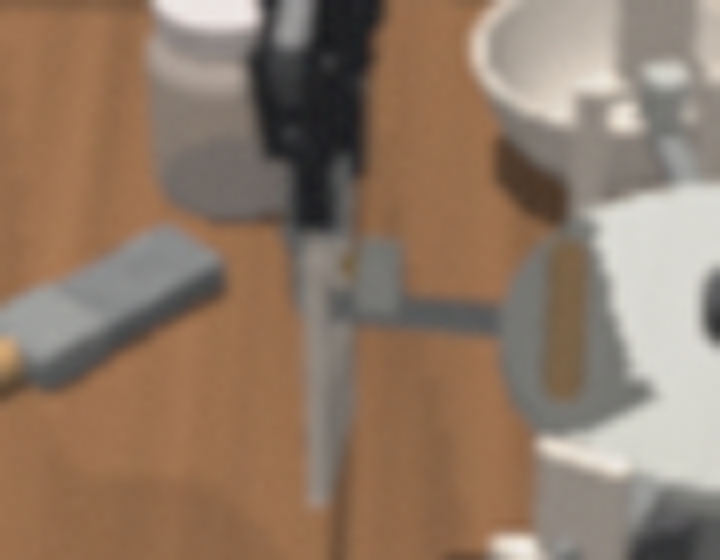

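Emit:
drive_tool(motion="0 0 0 -0.0005 0 0.003 10;0 0 0 0 0 0.003 10;0 0 0 0 0 0.003 10;0 0 0 0 0 0.003 10")

```text
clock: 23.58
position: [0.4389, 0.1421, 0.1601]
ee_rot: [0.002, 0.072, 0.997, 0.001]
contact_force: [-0.4, 0.1, 2.9]
width: 0.0288
```

```bash
python3 -c "
from h import *
to([.4376+.0015,.1415,.152],171.6)"
```

```text
clock 23.57 pos [0.4389 0.1421 0.1601] yaw 171.69 zaxis [ 0.0037  0.0011 -1.    ] F [-0.42  0.13  2.88] w 0.0288 shift [-0.0002 -0.0006  0.0081] rotvec [0.09 0.2  0.09]
```

Emit:
drive_tool(motion="0 0 0 0 0 0.003 10;0 0 0 0 0 0.003 10;0 0 0 0 0 0.003 10")

```text
clock: 23.95
position: [0.4389, 0.1422, 0.1519]
ee_rot: [0.002, 0.072, 0.997, 0.001]
contact_force: [-1.1, -0.3, 7.5]
width: 0.0289
```

Emit:
drive_tool(motion="0 0 0 0 0 0.003 10;0 0 0 0 0 0.003 10;0 0 0 0 0 0.002 10")

```text
clock: 24.32
position: [0.4388, 0.1427, 0.1455]
ee_rot: [0.003, 0.072, 0.997, 0.001]
contact_force: [-2.4, 0.1, 7.0]
width: 0.0292
```

```bash
python3 -c "
from h import *
to([.4376+.0015,.1415,.152],171.6)"
```

```text
clock 24.32 pos [0.4388 0.1427 0.1455] yaw 171.69 zaxis [ 0.0055  0.0024 -1.    ] F [-2.42  0.12  6.96] w 0.0292 shift [-0.0005 -0.0012 -0.0065] rotvec [0.18 0.29 0.09]
```

Emit:
drive_tool(motion="0 0 0 0 0 0.003 10;0 0 0 0 0 0.003 10")

```text
clock: 24.58
position: [0.4393, 0.1428, 0.1398]
ee_rot: [0.003, 0.072, 0.997, 0.002]
contact_force: [-1.7, -0.6, 5.6]
width: 0.029
```

```bash
python3 -c "
from h import *
to([.4376+.0015,.1415,.152],171.6);snap('wrist','w19');snap('side','s19')
a=cv2.imread('pics/s19.png');cv2.imwrite('pics/s19z.png',cv2.resize(a[150:220,220:310],None,fx=8,fy=8,interpolation=cv2.INTER_CUBIC))"
```

```text
clock 24.57 pos [0.4393 0.1428 0.1398] yaw 171.69 zaxis [ 0.007   0.0026 -1.    ] F [-1.7  -0.57  5.65] w 0.0290 shift [-0.     -0.0013 -0.0122] rotvec [0.2  0.38 0.09]
```

View pics/s19z.png

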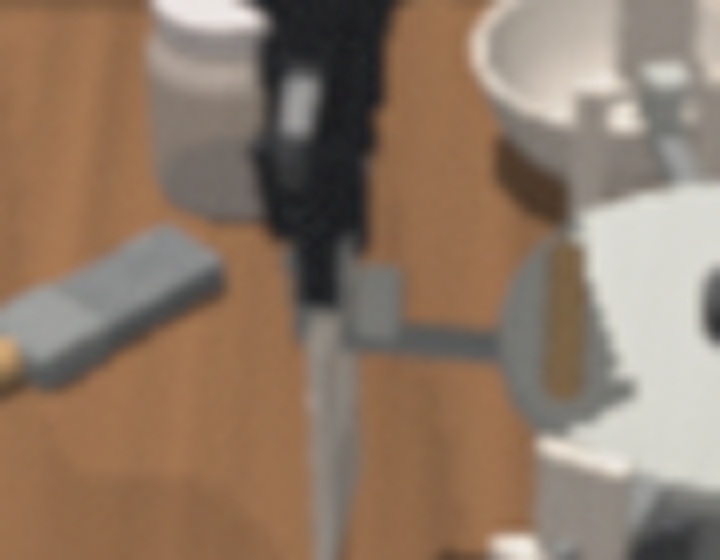

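View pics/w19.png

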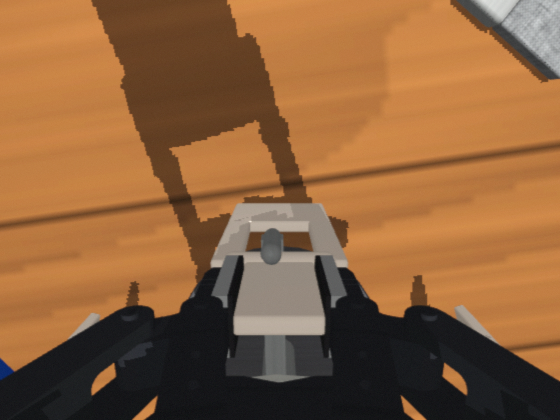

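Emit:
drive_tool(motion="0 0 0 0 0 0.003 10;0 0 0 0 0 0.003 10")

```text
clock: 24.92
position: [0.4395, 0.1428, 0.1344]
ee_rot: [0.004, 0.072, 0.997, 0.002]
contact_force: [-2.6, 0.2, 8.5]
width: 0.0284
```

Emit:
drive_tool(motion="0 0 0 0 0 0.003 10;0 0 0 0 0 0.002 10")

```text
clock: 25.18
position: [0.4395, 0.1428, 0.1307]
ee_rot: [0.004, 0.072, 0.997, 0.002]
contact_force: [-2.3, -0.6, 11.3]
width: 0.0284
```

```bash
python3 -c "
from h import *
to([.4376+.0015,.1415,.152],171.6);snap('side','s20');snap('wrist','w20')
a=cv2.imread('pics/s20.png');cv2.imwrite('pics/s20z.png',cv2.resize(a[150:220,220:310],None,fx=8,fy=8,interpolation=cv2.INTER_CUBIC))"
```

```text
clock 25.18 pos [0.4395 0.1428 0.1307] yaw 171.70 zaxis [ 0.0078  0.0026 -1.    ] F [-2.32 -0.56 11.33] w 0.0284 shift [ 0.     -0.0013 -0.0213] rotvec [0.21 0.42 0.1 ]
```

View pics/s20z.png

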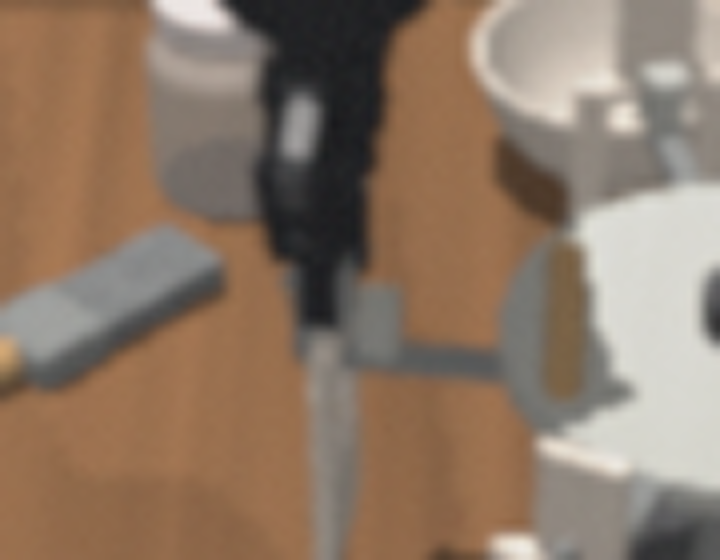

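Emit:
drive_tool(motion="0 0 0 0 0 -0.005 10;0 0 0 0 0 -0.005 10;0 0 0 0 0 -0.005 10;0 0 0 0 0 -0.003 10;0 0 0 0 0 0 10")

```text
clock: 25.9
position: [0.4395, 0.1428, 0.1493]
ee_rot: [0.004, 0.072, 0.997, 0.002]
contact_force: [0.1, 0.3, -0.3]
width: 0.029
```

```bash
python3 -c "
from h import *
to([.4376+.0015,.1415,.150],171.6)"
```

```text
clock 25.90 pos [0.4395 0.1428 0.1493] yaw 171.69 zaxis [ 0.0083  0.0028 -1.    ] F [ 0.08  0.35 -0.3 ] w 0.0290 shift [ 0.0002 -0.0014 -0.0007] rotvec [0.23 0.44 0.09]
```

Emit:
drive_tool(motion="0 0 0 0 0 0 45;0 0 0 0 0 0 55;0 0 0 0 0 0 65;0 0 0 0 0 0 65;0 0 0 0 0 0 65")

```text
clock: 26.52
position: [0.4392, 0.1427, 0.1482]
ee_rot: [0.003, 0.072, 0.997, 0.001]
contact_force: [-0.1, 0.0, 0.3]
width: 0.0556
```

```bash
python3 -c "
from h import *
to([.4376+.0015,.1415,.150],171.6);snap('wrist','w21')"
```

```text
clock 26.52 pos [0.4392 0.1427 0.1482] yaw 171.69 zaxis [ 0.0066  0.0025 -1.    ] F [-0.15  0.03  0.32] w 0.0556 shift [-0.0001 -0.0012 -0.0018] rotvec [0.2  0.36 0.09]
```

View pics/w21.png

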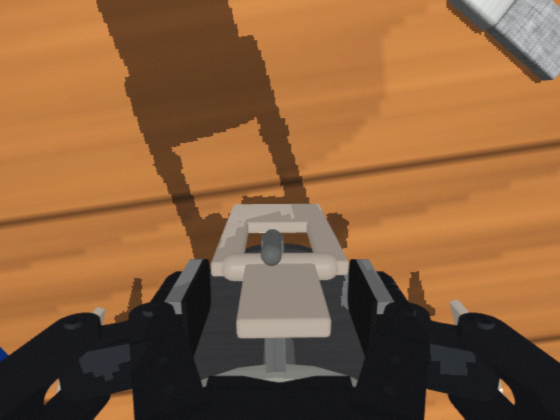

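Released, tile hanging on the hook between clear fingers. Rising straight up.

Emit:
drive_tool(motion="0.2 0.4 0 0 0 -0.01 65;0 0 0 0 0 -0.02 65;0 0 0 0 0 -0.03 65;0 0 0 0 0 -0.04 65;0 0 0 0 0 -0.05 65;0 0 0 0.02 0 -0.03 65;0 0 0 0.05 0 0 65;0 0 0 0.04 0 0 65;0 0 0 0 0 0 65;0 0 0 0 0 0 65")

```text
clock: 27.82
position: [0.3301, 0.1594, 0.3414]
ee_rot: [0.003, 0.073, 0.997, 0.001]
contact_force: [0.8, 0.9, 0.0]
width: 0.0553
```

```bash
python3 -c "
from h import *
to([.4376+.0015,.1415,.150],171.6);snap('wrist','w22');snap('side','s22')
a=cv2.imread('pics/s22.png');cv2.imwrite('pics/s22z.png',cv2.resize(a[140:260,230:390],None,fx=5,fy=5,interpolation=cv2.INTER_CUBIC))"
```

```text
clock 27.82 pos [0.3301 0.1594 0.3414] yaw 171.64 zaxis [ 0.0072  0.0022 -1.    ] F [0.85 0.92 0.03] w 0.0553 shift [-0.1091 -0.0025  0.1921] rotvec [0.19 0.39 0.04]
```

View pics/s22z.png

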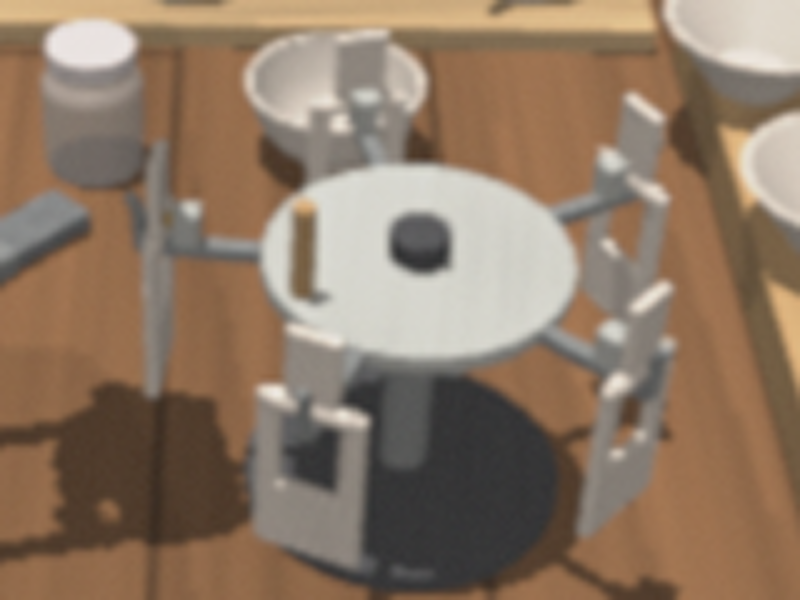

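View pics/w22.png

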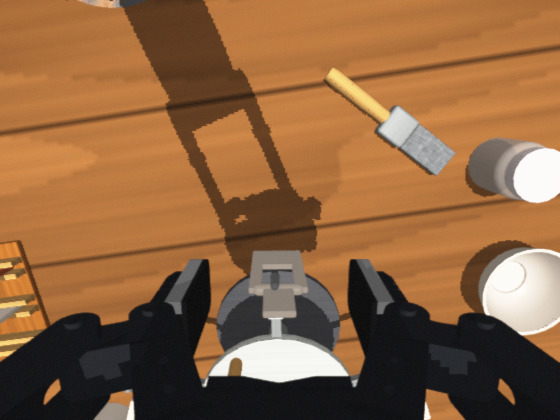

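```bash
python3 -c "
from h import *
for n in ('s6','s7','s22'):
  P=cloud(n); im=np.load('pics/'+n+'.npz')['im']; h=cv2.cvtColor(im,cv2.COLOR_RGB2HSV)
  m=(h[...,1]>90)&(P[...,2]>.19)&(P[...,2]<.24)&(np.hypot(P[...,0]-.583,P[...,1]-.12)<.1)
  v,u=np.nonzero(m); print(n,'peg',m.sum(),u.mean(),v.mean(),P[m].mean(0))
P=cloud('s22'); m=(P[...,2]>.2)&(abs(P[...,0]-.438)<.025)&(abs(P[...,1]-.1415)<.05); print('tile top',P[m].max(0),P[m].min(0),m.sum())
P=cloud('w22'); m=(P[...,2]>.2)&(P[...,2]<.24)&(abs(P[...,0]-.438)<.04)&(abs(P[...,1]-.1415)<.05); q=P[m&(P[...,2]>.215)]; print('w tab top',np.percentile(q,[5,50,95],axis=0),len(q))
a,b=np.load('pics/s7.npz')['im'].astype(int),np.load('pics/s22.npz')['im'].astype(int)
D=(abs(a-b).sum(2)>90); v,u=np.nonzero(D[190:260,290:390]); print('turret diff px',len(u))
"
```

```text
s6 peg 42 290.0238095238095 187.16666666666666 [0.51663124 0.07887294 0.21288769]
s7 peg 38 290.2105263157895 188.07894736842104 [0.5171825  0.07829282 0.21032188]
s22 peg 34 290.2352941176471 187.61764705882354 [0.51722159 0.07864755 0.21156657]
tile top [0.44365642 0.15600414 0.22468096] [0.43585278 0.12559135 0.20142086] 40
w tab top [[0.43372821 0.13117409 0.21598487]
 [0.43694276 0.14446074 0.22135396]
 [0.44190118 0.15768106 0.22280537]] 348
turret diff px 738
```

```bash
python3 -c "
from h import *
print(sign_off())"
```

```text
the job is handed in; nothing more can be done
None
```

I turned the turret home, hung the eyed tile on the empty hook, snapped it under the catch, let go and handed the job in at about 28 s. `sign_off()` gave no verdict, so what follows rests on my own checks.

- **Turret:** I pushed it counter-clockwise by its peg with shut fingers. Readings between moves showed about 3–5 N while it turned, and 12.6 N with no movement at the stop. After the hanging, the peg was at the same pixel as before (290, 188), so the turret is still home.
- **Tile:** Pressing it in took about 7.5 N, then the force eased as the bar passed the ball. I pressed on to 11.3 N, where the force rose at the hook arm's own spring rate, which fits a seated bar. After release the tile looked upright, with its top at 0.222–0.225 m. The expected height was about 0.223 m, allowing for the arm sagging under the tile's weight.
- **Forces:** The peak push on turret or tile between readings was not recorded; every reading I took was well under 25 N.
- **Bystanders:** Those in the last wrist and side views looked undisturbed. I did not measure each one.

Two things disagreed with the text or between cameras:
- **Fingertips:** The real fingertips end about 38 mm behind the reported TCP. My first push therefore passed above the peg without touching it. I saw this in the side view and lowered all later heights to match.
- **Camera mismatch:** The cameras differed by up to 8 mm in y on the turret and up to 18 mm on one hub point. I aimed the hook from the wrist measurements and the contact angle found while pushing.

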